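# Make up a tray carton and pack the shoe-care goods

### The arm

A 6-joint arm with a two-finger parallel gripper is mounted at the origin on the work surface. World frame = base frame: x ahead of the robot, y to its left, z up, the work surface at z = 0. Lengths are in mm, angles in rad, forces in N, time in s.
With the tool pointing down it reaches from about 350 to 875 mm from the base axis. Payload 4.2 kg.
Tool frame: the origin (TCP) lies at the very end of the fingers, on their centre line; the grasp point (between the pads) lies 19 mm behind it; z points along the fingers, y is the line along which they close (so a half turn about z gives the same grasp; the last joint's range is limited). The gripper opens to 85 mm and grips with 20 to 120 N. Pads are 22 mm wide; open, the fingers measure 114 mm over their backs; the gripper's body (76 mm by 85 mm) begins 54 mm behind the grasp point. The pads swing forward as they close: fully open they stand 13 mm farther back than shut.
Start: joints at [1.481, 0.385, 0.008, 0, -1.194, -0.259], TCP at [213.574, 587.355, 231.312] pointing down, gripper open.
Joint ranges: [-3.14, 3.14], [-1.21, 2.06], [-1.07, 1.41], [-3.16, 2.05], [-2.99, -0.16], [-3.1, 3.1]. Speed limits (rad/s): [2.79, 2.79, 3.14, 3.14, 3.14, 3.14].

### API

Orientations are given as a unit quaternion [x, y, z, w].
In Python, from bench import monitor, get_image, camera_info, job_done gives the robot as it stands.
- The arm moves only by the tool send_rows, never from a script. Its argument "series" is a list of rows, each a list of 3 entries, a list of its own where there are three numbers: the shift along the tool's x, y, z in mm, then the turn, a rotation vector about the tool's x, y, z in rad, then the finger opening in mm, from 0 to 85.4. A call has 1 to 8 rows; each row shifts and turns the commanded pose from where the row before left it, along the tool's axes as they then stand; what a row does not reach is not made up. A row lasts 1/10 s, in which the tool goes at most 50 mm and 8.59 degrees, less where a joint would pass 70% of its speed; a pose out of reach is approached as far as the arm can. A call with a gripper value outside its range is refused whole. The fingers move at their own pace and stop on an object; the grip force is fixed at half the most. Time passes only in rows, so rows that do not move let the fingers close. It gives the time, the measured TCP pose, the force, the opening and the grip force at its end, in the units of the state.
- monitor.read_state(): the state, without advancing time (a new reading comes with each control period).
- get_image(name): name is "scene" or "top" or "wrist"; returns the picture (384x512x3 uint8, red, green, blue); there is no depth.
- camera_info(name): a dict with "intrinsics" (3x3 intrinsics, pixels), "R" (3x3) and "t" (3): a world point X has camera coordinates R X + t. Camera axes: x right, y down, z forward; pixel columns grow to the right and rows downward; lengths in mm; the calibration is good to about 2 mm. A picture is of the moment at which its call begins: read the wrist's pose just before it. camera_info takes no time and is no camera call; for the wrist camera it gives the pose at the moment of the call.
- job_done(): hands the job in; it is judged then, once.
The state is a dict: "clock": time; "joints": joint angles; "joint_vel": joint speeds; "joint_efforts": joint torques, N m; "position": TCP position; "ee_rot": TCP orientation; "contact_force": force on the tool from outside, world axes, zero at the start; "wrist_torque": the same for the moment, N m; "gripper_width": finger opening in mm; "grasp_force": force on a finger pad.
Only numpy, scipy, OpenCV 4.12 (cv2) and the standard library are available. Lean on these libraries where they do the work, as an engineer would, in place of code of your own. Each camera call takes 0.05 s, during which the arm holds its last target. There are 200 camera calls.

### The job

Shoe stretchers have been left lying on the half-open tray carton: put every one of them back flat in the wooden tray first. Then fold all four walls of the carton upright and after that pack every polish tin and cream jar from the rubber mat into it, each standing upright on the carton's floor. Leave the other things on the bench where they are and do not knock them over.

Things in the scene. Friction and masses are not known exactly. Their poses are not given: they have to be found in the camera images.
- carton: tray carton: brown board base 150 mm (its x, roughly away from the robot) by 210 mm (its y), 5 mm thick, taped to the bench so that it does not shift, with a wall creased to each of its four edges. Origin at the centre of the base's underside, z up. With the walls up the inside is 150 x 210 mm, 50 mm deep, open on top
- wall_near (a joint): fold angle (rad) of the wall on the edge facing the robot (carton -x): 0 = flat on the bench, outwards; 1.57 = upright; stops at 1.72; 0.4 to 0.8 at the start. Turns with a stiffness of 0.08 N m (under 2 N at the free edge) and stays where it is left. Crease: in the base's top face (5 mm above the bench), on its very edge, 75 mm from the middle
- wall_near_edge (a point): middle of the free edge of the near wall, on its inner face. The wall is a flat board, 50 mm from crease to free edge, 4 mm thick (the thickness on the outside), as long as its edge of the base
- wall_far (a joint): fold angle (rad) of the wall on the edge away from the robot (carton +x): 0 = flat on the bench, outwards; 1.57 = upright; stops at 1.72; 0.4 to 0.8 at the start. Turns with a stiffness of 0.08 N m (under 2 N at the free edge) and stays where it is left. Crease: in the base's top face (5 mm above the bench), on its very edge, 75 mm from the middle
- wall_far_edge (a point): middle of the free edge of the far wall, on its inner face. The wall is a flat board, 50 mm from crease to free edge, 4 mm thick (the thickness on the outside), as long as its edge of the base
- wall_left (a joint): fold angle (rad) of the wall on the carton's +y edge: 0 = flat on the bench, outwards; 1.57 = upright; stops at 1.72; 0.4 to 0.8 at the start. Turns with a stiffness of 0.08 N m (under 2 N at the free edge) and stays where it is left. Crease: in the base's top face (5 mm above the bench), on its very edge, 105 mm from the middle
- wall_left_edge (a point): middle of the free edge of the left wall, on its inner face. The wall is a flat board, 50 mm from crease to free edge, 4 mm thick (the thickness on the outside), as long as its edge of the base
- wall_right (a joint): fold angle (rad) of the wall on the carton's -y edge: 0 = flat on the bench, outwards; 1.57 = upright; stops at 1.72; 0.4 to 0.8 at the start. Turns with a stiffness of 0.08 N m (under 2 N at the free edge) and stays where it is left. Crease: in the base's top face (5 mm above the bench), on its very edge, 105 mm from the middle
- wall_right_edge (a point): middle of the free edge of the right wall, on its inner face. The wall is a flat board, 50 mm from crease to free edge, 4 mm thick (the thickness on the outside), as long as its edge of the base
- stretcher_1: wooden shoe stretcher, 0.35 kg, flat underneath: body 150 mm long (x -75 heel to +75 toe), 30 (toe) to 46 mm (heel) high. Grip across y at x = 5: instep block 60 long, 42 wide, 44 mm high. A screw at 36 mm height runs back from the heel to a 48 mm T-bar at x = -150. Origin: middle of the body's underside. Starts on the carton's base, screw over the left or right wall; one or two present
- stretcher_2: wooden shoe stretcher, 0.35 kg, flat underneath: body 150 mm long (x -75 heel to +75 toe), 30 (toe) to 46 mm (heel) high. Grip across y at x = 5: instep block 60 long, 42 wide, 44 mm high. A screw at 36 mm height runs back from the heel to a 48 mm T-bar at x = -150. Origin: middle of the body's underside. Starts on the carton's base, screw over the left or right wall; one or two present
- tool_tray: flat wooden tray, 270 mm (its x) by 190 mm (its y) outside, rim 22 mm high, 7 mm walls, 7 mm floor, fixed to the bench left or right of the carton; home of the shoe stretchers: two fit side by side along x, at y = +45 and -45 mm. Origin at the centre of its underside
- mat: thin black rubber mat, 250 (x) by 180 mm (y), 4 mm thick, on the other side of the carton; the goods to be packed stand on it. Origin at the centre of its underside
- tin_1: round flat polish tin, bare metal, 56 mm across, 26 mm high, 0.10 kg; origin at the centre of its underside, z up. Two to four tins and jars are present in all
- tin_2: round flat polish tin, bare metal, 56 mm across, 26 mm high, 0.10 kg; origin at the centre of its underside, z up. Two to four tins and jars are present in all
- jar_1: squat cream jar, white with a black screw cap, 50 mm across, 38 mm high, 0.11 kg; origin at the centre of its underside, z up. Two to four tins and jars are present in all
- jar_2: squat cream jar, white with a black screw cap, 50 mm across, 38 mm high, 0.11 kg; origin at the centre of its underside, z up. Two to four tins and jars are present in all
- glue_bottle: bystander: white plastic glue bottle, 60 mm across, 150 mm tall, standing; origin at the centre of its foot
- mug: bystander: blue mug, 80 mm across, 90 mm tall; origin at the centre of its foot
- brush: bystander: brush, 170 mm long, lying
- spool: bystander: dark wooden thread spool, 42 mm across, 54 mm tall, standing; origin at the centre of its foot
- tack_box: bystander: small cardboard box of tacks, 55 x 40 x 30 mm; origin at the centre of its underside
- last: bystander: green plastic child's shoe last, about 185 mm long, 70 mm tall; origin under its instep
There are look-alikes about, which are no part of the job. What is shaped like the tin_2 but pink or purple is not meant.

How it is judged:
By the outcome, as a careful person would: the job done as asked, in the order asked, and still so for the second after the job is handed in, with the robot touching nothing.
Of stretcher_1, stretcher_2 only 1 to 2 are there at a start; the rules pass over those that are not, and their reading is None.
Of tin_1, tin_2, jar_1, jar_2 only 2 to 4 are there at a start; the rules pass over those that are not, and their reading is None.
At some moment in a run one of stretcher_1, stretcher_2, tin_1, tin_2, jar_1, jar_2 may be knocked a few centimetres aside while the robot is not near it.
Once in a run the grip may slacken for a moment while it holds something.
It also fails if it takes over 210 s, if anything falls off the work surface, if the arm or the gripper's body presses on something with over 40 N, if the wrist force passes 120 N, or if a joint passes its speed limit or range.

## Working session

There is one attempt and no reset: what is moved stays moved. The work goes in short steps, Python scripts to look and compute and a tool call to move; the robot and the scene stay as the last step left them, time stands still between calls to the robot, and variables do not carry over. Pictures are saved under pics/ and viewed, at most 14 in all, crops included, and the job is handed in when it is done.

Besides the shell and the picture viewer there is one more tool, called after "Emit:" in YAML: its name, and indented under it one key for each argument. send_rows: Moves the arm, as the interface text tells. Its arguments: {"type":"object","properties":{"series":{"type":"array"}},"required":["series"]}

```bash
ls; mkdir -p pics; cat > h.py <<'E'
import numpy as np,cv2
from scipy.spatial.transform import Rotation as Ro
from bench import monitor,get_image,camera_info,job_done
def save(n,f):
    im=get_image(n); cv2.imwrite('pics/'+f,im[:,:,::-1]); return im
def ray(ci,uv):
    K,R,t=[np.array(ci[k],float) for k in('intrinsics','R','t')]
    d=R.T@np.linalg.solve(K,[uv[0],uv[1],1.]); return -R.T@t,d
def onz(ci,uv,z):
    c,d=ray(ci,uv); return c+d*(z-c[2])/d[2]
def proj(ci,X):
    p=np.array(ci['R'])@np.array(X,float)+np.array(ci['t']).ravel(); q=np.array(ci['intrinsics'])@p; return q[:2]/q[2]
def tri(c1,u1,c2,u2):
    a,d=ray(c1,u1);b,e=ray(c2,u2);s=np.linalg.lstsq(np.c_[d,-e],b-a,rcond=None)[0]
    p,q=a+s[0]*d,b+s[1]*e; return (p+q)/2,np.linalg.norm(p-q)
def st():
    s=monitor.read_state(); return s
E
python3 - <<'E'
from h import *
for n in('scene','top','wrist'):
    im=save(n,n+'0.png'); c=camera_info(n); print(n,np.round(-np.array(c['R']).T@np.array(c['t']).ravel()),np.round(c['R'],2).tolist(),c['intrinsics'])
s=st();print(s)
a=cv2.imread('pics/scene0.png');b=cv2.imread('pics/top0.png')
cv2.imwrite('pics/top0b.png',cv2.resize(b,(800,600)));cv2.imwrite('pics/scene0b.png',cv2.resize(a,(800,600)))
E
```

```text
pics
scene [1287. -436. 1007.] [[0.57, 0.82, -0.02], [0.6, -0.43, -0.68], [-0.56, 0.38, -0.73]] [[365.99121726   0.         254.9799898 ]
 [  0.         365.99121726 191.74989776]
 [  0.           0.           1.        ]]
top [ 280.   58. 1496.] [[-0.03, -1.0, 0.01], [-0.98, 0.03, -0.17], [0.17, -0.01, -0.98]] [[479.74583879   0.         253.39061698]
 [  0.         479.74583879 185.75324314]
 [  0.           0.           1.        ]]
wrist [276. 565. 374.] [[-0.34, -0.94, 0.0], [-0.91, 0.33, 0.26], [-0.25, 0.09, -0.97]] [[310.7337674    0.         258.33528092]
 [  0.         310.7337674  194.16944487]
 [  0.           0.           1.        ]]
{'clock': 0.15, 'joints': array([ 1.48061852e+00,  3.85385306e-01,  7.00196667e-03, -3.90245979e-04,
       -1.19399095e+00, -2.58590115e-01]), 'joint_vel': array([-0.00028356, -0.00249017,  0.00394727,  0.00179568,  0.00069345,
        0.00084896]), 'joint_efforts': array([-1.90892865e-04, -3.92677259e+01,  1.88582397e+01,  4.18854117e+00,
       -3.41081577e-03,  6.10273432e-07]), 'position': array([213.42097564, 586.99078047, 230.48830532]), 'ee_rot': array([ 9.84820803e-01, -1.73572266e-01, -1.14376273e-04,  8.01439270e-04]), 'contact_force': array([ 0.56800743, -0.09649079, -0.51657017]), 'wrist_torque': array([-0.00414016,  0.0097432 , -0.01909965]), 'grasp_force': 0.0, 'gripper_width': 85.38783214444777}
```

View pics/top0b.png

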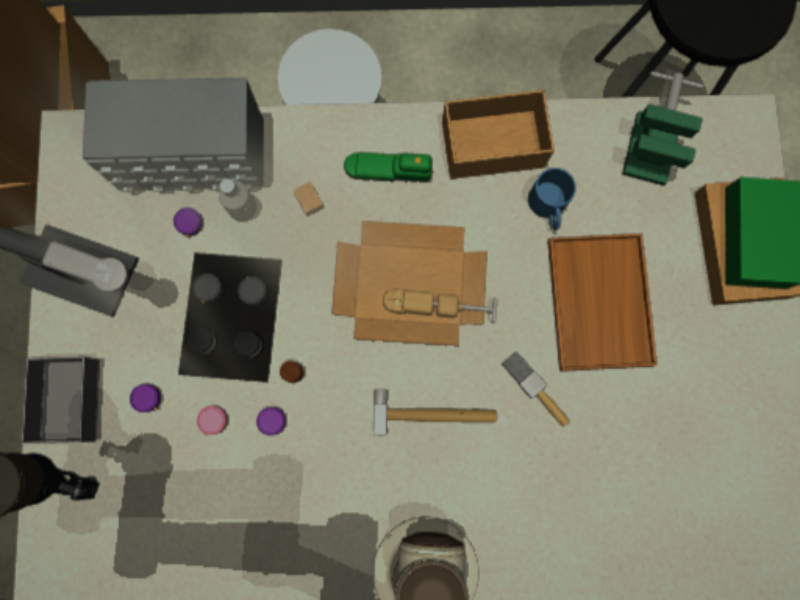

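View pics/scene0b.png

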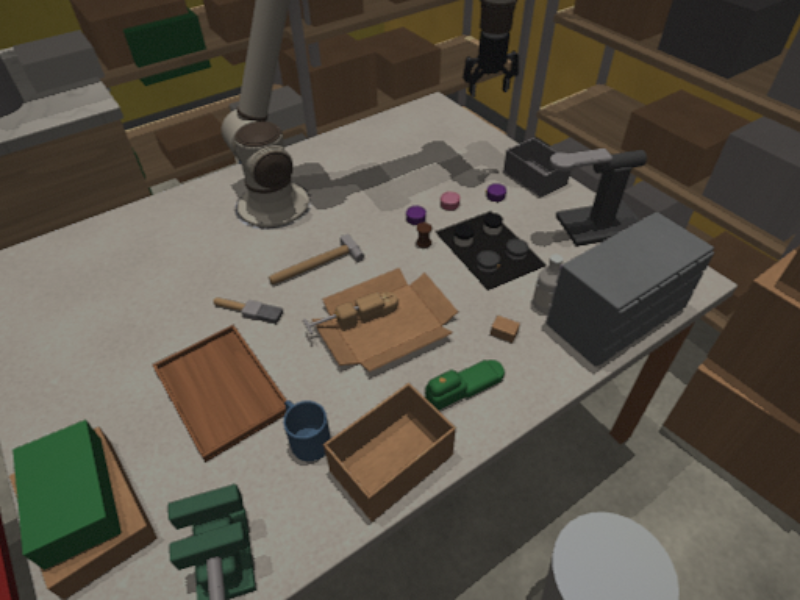

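```bash
python3 - <<'E'
from h import *
c=camera_info('top')
P={'carton base corners':[(362,248,5),(465,250,5),(460,322,5),(357,320,5)],'tray':[(548,236,22),(641,234,22),(656,366,22),(561,370,22)],'mat':[(193,253,4),(281,260,4),(267,381,4),(179,375,4)],
'str toe/heel/T':[(385,300,20),(457,305,40),(493,310,36)],'goods':[(207,288,26),(252,290,26),(203,342,38),(248,345,38)],'spool,mug,glue,hammer':[(291,372,54),(555,185,90),(228,186,150),(380,410,20)]}
for k,v in P.items(): print(k,[np.round(onz(c,(u/1.5625,w/1.5625),z)).tolist() for u,w,z in v])
E
```

```text
carton base corners [[631.0, 107.0, 5.0], [622.0, -103.0, 5.0], [474.0, -86.0, 5.0], [484.0, 120.0, 5.0]]
tray [[643.0, -270.0, 22.0], [642.0, -459.0, 22.0], [374.0, -466.0, 22.0], [372.0, -279.0, 22.0]]
mat [[630.0, 451.0, 4.0], [611.0, 272.0, 4.0], [367.0, 300.0, 4.0], [383.0, 474.0, 4.0]]
str toe/heel/T [[520.0, 63.0, 20.0], [503.0, -78.0, 40.0], [492.0, -149.0, 36.0]]
goods [[553.0, 416.0, 26.0], [546.0, 327.0, 26.0], [444.0, 419.0, 38.0], [436.0, 332.0, 38.0]]
spool,mug,glue,hammer [[380.0, 246.0, 54.0], [728.0, -275.0, 90.0], [722.0, 350.0, 150.0], [304.0, 78.0, 20.0]]
```

Emit:
send_rows:
  series:
    - [[31,28,0],[0,0,0],85]
    - [[31,28,0],[0,0,0],85]
    - [[31,28,0],[0,0,0],85]
    - [[31,28,0],[0,0,0],85]
    - [[31,28,0],[0,0,0],85]
    - [[31,28,0],[0,0,0],85]
    - [[31,28,0],[0,0,0],85]
    - [[31,28,0],[0,0,0],85]

```text
clock: 0.95
position: [370.4, 290.4, 231.3]
ee_rot: [0.985, -0.173, -0.0, 0.0]
contact_force: [0.5, 0.9, -0.2]
gripper_width: 85.2
grasp_force: 0.0
```

Emit:
send_rows:
  series:
    - [[31,28,0],[0,0,0],85]
    - [[31,28,0],[0,0,0],85]
    - [[31,28,0],[0,0,0],85]
    - [[31,28,0],[0,0,0],85]
    - [[31,28,0],[0,0,0],85]
    - [[31,28,0],[0,0,0],85]
    - [[31,28,0],[0,0,0],85]
    - [[31,28,0],[0,0,0],85]

```text
clock: 1.75
position: [527.0, -4.9, 231.2]
ee_rot: [0.985, -0.174, -0.0, 0.0]
contact_force: [0.7, 1.5, 0.6]
gripper_width: 85.3
grasp_force: 0.0
```

Emit:
send_rows:
  series:
    - [[0,0,0],[0,0,0.147],85]
    - [[0,0,0],[0,0,0.147],85]
    - [[0,0,0],[0,0,0.147],85]
    - [[0,0,0],[0,0,0.147],85]
    - [[0,0,0],[0,0,0.147],85]
    - [[0,0,0],[0,0,0.147],85]
    - [[0,0,0],[0,0,0.147],85]
    - [[0,0,0],[0,0,0.147],85]

```text
clock: 2.55
position: [526.3, -3.2, 231.0]
ee_rot: [0.721, -0.693, -0.0, 0.0]
contact_force: [0.3, 0.2, 0.2]
gripper_width: 84.9
grasp_force: 0.0
```

Emit:
send_rows:
  series:
    - [[0,0,0],[0,0,0.147],85]
    - [[0,0,0],[0,0,0],85]
    - [[0,0,0],[0,0,0],85]

```text
clock: 2.85
position: [526.4, -3.2, 231.1]
ee_rot: [-0.672, 0.741, 0.0, -0.0]
contact_force: [-0.5, -0.9, -0.8]
gripper_width: 84.8
grasp_force: 0.0
```

```bash
cat >> h.py <<'E'
def pose():
    s=st(); R=Ro.from_quat(s['ee_rot']).as_matrix(); return np.array(s['position']),R,s
def to(target,yaw=None):
    # total shift in the tool axes; yaw (deg) of tool x; turn about tool z; shift given in present axes and in axes after the turn
    p,R,s=pose(); d=np.array(target)-p; y0=np.degrees(np.arctan2(R[1,0],R[0,0]))
    print('pos',p.round(1),'yaw',y0.round(2),'tilt',np.degrees(np.arccos(-R[2,2])).round(2),'w',round(s['gripper_width'],1),'t',round(s['clock'],2),'j6',s['joints'][5].round(2))
    print(' shift now',(R.T@d).round(1))
    if yaw is not None:
        a=-np.radians((yaw-y0+180)%360-180); R2=R@Ro.from_rotvec([0,0,a]).as_matrix()
        print(' turn',a.round(4),'shift after turn',(R2.T@d).round(1))
def big(im,f): cv2.imwrite('pics/'+f,cv2.resize(im[:,:,::-1],(800,600),interpolation=cv2.INTER_CUBIC))
E
python3 - <<'E'
from h import *
import pickle
to((530,0,235),-97)
c=camera_info('wrist'); im=get_image('wrist'); big(im,'w1b.png'); pickle.dump((c,im),open('w1.pkl','wb'))
print(st()['joints'].round(2))
E
```

```text
pos [526.4  -3.2 231.1] yaw -95.62 tilt 0.02 w 84.8 t 2.85 j6 -0.4
 shift now [-3.5 -3.2 -3.9]
 turn 0.0242 shift after turn [-3.6 -3.1 -3.9]
[ 0.3   0.22 -0.23 -0.   -1.12 -0.4 ]
```

View pics/w1b.png

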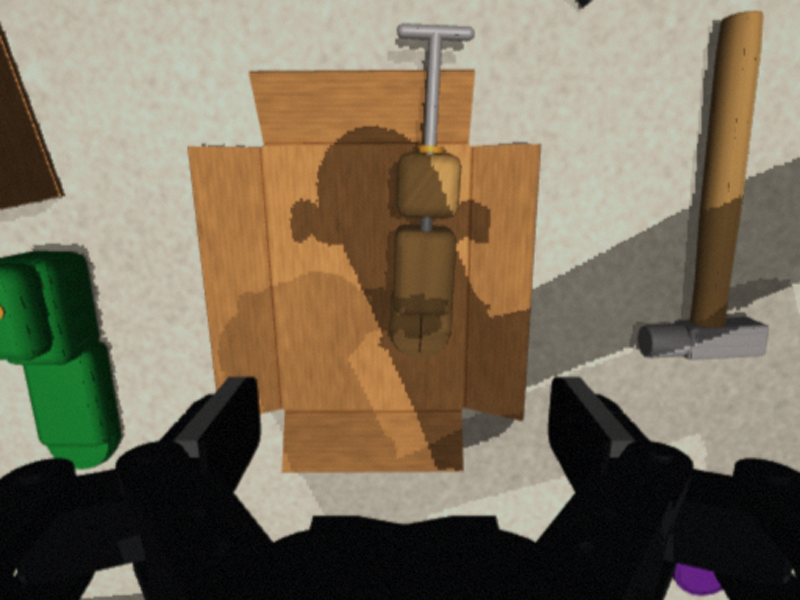

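```bash
python3 - <<'E'
from h import *
import pickle
c,im=pickle.load(open('w1.pkl','rb'))
P={'base':[(265,147,5),(470,146,5),(464,410,5),(282,411,5)],'T':[(401,30,41),(470,33,41)],'blk near toe edges':[(394,240,49),(455,240,49),(396,300,49),(450,300,49)],'screw':[(433,45,41),(430,145,41),(427,224,41)],'toe':[(420,352,20)],'walledges':[(190,147,30),(218,415,30),(540,145,30),(523,418,30),(251,71,30),(474,70,30),(284,471,30),(462,470,30)]}
W={k:[onz(c,(u/1.5625,w/1.5625),z) for u,w,z in v] for k,v in P.items()}
for k,v in W.items(): print(k,[a.round(0).tolist() for a in v])
B=np.array(W['base']); ctr=B.mean(0); a=(B[0]-B[1]+B[3]-B[2]);b=(B[3]-B[0]+B[2]-B[1])
print('centre',ctr,np.degrees(np.arctan2(a[1],a[0])),np.degrees(np.arctan2(b[1],b[0]))-90, np.linalg.norm(a)/2,np.linalg.norm(b)/2)
# T-bar by two views
t=camera_info('top')
print('T z',tri(c,(435/1.5625,33/1.5625),t,(493/1.5625,310/1.5625)))
cx,sx=W['screw'][0],W['screw'][2]; print('screw dir',np.degrees(np.arctan2(*(cx-sx)[[1,0]])))
E
```

```text
base [[618.0, -96.0, 5.0], [471.0, -82.0, 5.0], [489.0, 128.0, 5.0], [640.0, 114.0, 5.0]]
T [[513.0, -153.0, 41.0], [471.0, -147.0, 41.0]]
blk near toe edges [[531.0, -26.0, 49.0], [490.0, -22.0, 49.0], [534.0, 16.0, 49.0], [497.0, 20.0, 49.0]]
screw [[495.0, -143.0, 41.0], [501.0, -84.0, 41.0], [508.0, -33.0, 41.0]]
toe [[521.0, 67.0, 20.0]]
walledges [[662.0, -99.0, 30.0], [683.0, 100.0, 30.0], [427.0, -77.0, 30.0], [445.0, 126.0, 30.0], [613.0, -142.0, 30.0], [468.0, -128.0, 30.0], [639.0, 154.0, 30.0], [496.0, 168.0, 30.0]]
centre [554.50619251  15.82266315   5.        ] -5.3042361269323 -5.472719933425239 150.49293713628808 210.66655060906922
T z (array([ 492.20679463, -149.62134436,   37.38155695]), np.float64(1.2209965605555289))
screw dir -96.8287462565494
```

Emit:
send_rows:
  series:
    - [[-5,15,0],[0,0,0.02],64]
    - [[0,0,30],[0,0,0],64]
    - [[0,0,30],[0,0,0],64]
    - [[0,0,30],[0,0,0],64]
    - [[0,0,30],[0,0,0],64]
    - [[0,0,20],[0,0,0],64]
    - [[0,0,0],[0,0,0],64]

```text
clock: 3.6
position: [510.0, 2.7, 88.6]
ee_rot: [-0.663, 0.748, 0.002, -0.003]
contact_force: [0.4, -1.1, -0.8]
gripper_width: 64.0
grasp_force: 0.0
```

```bash
python3 - <<'E'
from h import *
to((512,4,12),-96.8)
c=camera_info('wrist'); im=get_image('wrist'); big(im,'w2b.png')
E
```

```text
pos [510.    2.7  88.6] yaw -96.87 tilt 0.39 w 64.0 t 3.6 j6 -0.44
 shift now [-1.7 -2.3 76.6]
 turn -0.0012 shift after turn [-1.7 -2.3 76.6]
```

View pics/w2b.png

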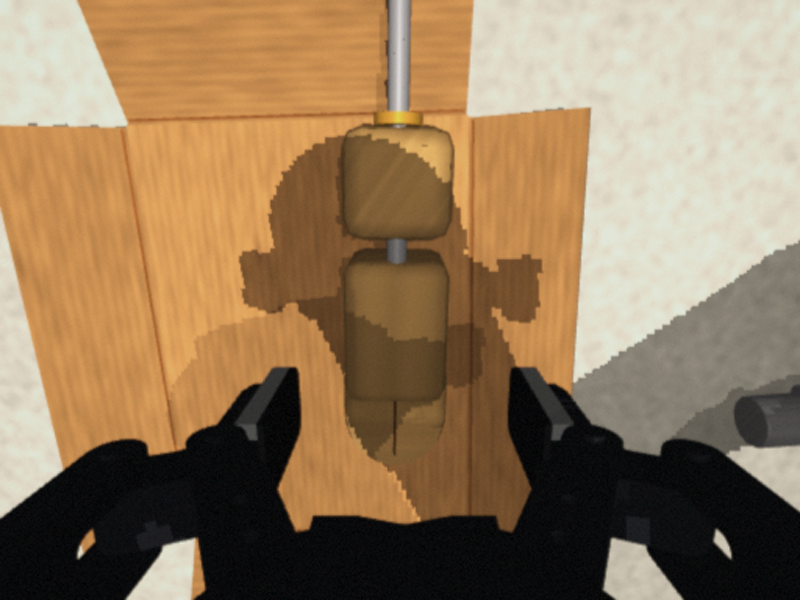

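Emit:
send_rows:
  series:
    - [[-2,-2,20],[0,0,0],64]
    - [[0,0,20],[0,0,0],64]
    - [[0,0,20],[0,0,0],64]
    - [[0,0,14],[0,0,0],64]
    - [[0,0,0],[0,0,0],64]
    - [[0,0,0],[0,0,0],30]
    - [[0,0,0],[0,0,0],30]
    - [[0,0,0],[0,0,0],30]

```text
clock: 4.45
position: [515.2, 5.4, 19.1]
ee_rot: [-0.663, 0.748, -0.001, 0.001]
contact_force: [-2.7, 1.1, 6.8]
gripper_width: 41.1
grasp_force: 63.4
```

Emit:
send_rows:
  series:
    - [[0,0,0],[0,0,0],30]
    - [[0,0,0],[0,0,0],30]
    - [[0,0,0],[0,0,0],30]
    - [[0,0,-10],[0,0,0],30]
    - [[0,0,-20],[0,0,0],30]

```text
clock: 4.95
position: [512.8, 4.7, 46.6]
ee_rot: [-0.663, 0.749, 0.001, -0.002]
contact_force: [-0.4, -0.8, -3.9]
gripper_width: 41.0
grasp_force: 62.0
```

Emit:
send_rows:
  series:
    - [[0,0,-30],[0,0,0],30]
    - [[0,0,-30],[0,0,0],30]
    - [[0,0,-30],[0,0,0],30]
    - [[30,0,-30],[0,0,0],30]
    - [[35,0,0],[0,0,0],30]
    - [[35,0,0],[0,0,0],30]
    - [[35,0,0],[0,0,0],30]
    - [[35,0,0],[0,0,0],30]

```text
clock: 5.75
position: [492.8, -164.8, 167.5]
ee_rot: [-0.663, 0.749, 0.0, 0.0]
contact_force: [-0.0, 0.2, -5.2]
gripper_width: 41.0
grasp_force: 62.3
```

Emit:
send_rows:
  series:
    - [[0,0,0],[0,0,0.142],30]
    - [[0,0,0],[0,0,0.142],30]
    - [[0,0,0],[0,0,0.142],30]
    - [[0,0,0],[0,0,0.142],30]
    - [[0,0,0],[0,0,0.142],30]
    - [[0,0,0],[0,0,0.142],30]
    - [[0,0,0],[0,0,0.142],30]
    - [[0,0,0],[0,0,0.142],30]

```text
clock: 6.55
position: [493.1, -163.6, 167.3]
ee_rot: [-0.153, 0.988, 0.0, -0.0]
contact_force: [-0.3, -0.4, -4.9]
gripper_width: 41.2
grasp_force: 66.5
```

Emit:
send_rows:
  series:
    - [[0,0,0],[0,0,0.142],30]
    - [[0,0,0],[0,0,0.142],30]
    - [[0,0,0],[0,0,0],30]
    - [[0,0,0],[0,0,0],30]

```text
clock: 6.95
position: [493.5, -163.7, 167.3]
ee_rot: [-0.016, 1.0, 0.0, -0.0]
contact_force: [0.1, 0.3, -4.6]
gripper_width: 41.2
grasp_force: 66.8
```

```bash
python3 - <<'E'
from h import *
to((550,-323,60),-178.3)
import pickle
c=camera_info('wrist'); im=get_image('wrist'); big(im,'w3b.png'); pickle.dump((c,im),open('w3.pkl','wb'))
E
```

```text
pos [ 493.5 -163.7  167.3] yaw -178.13 tilt 0.02 w 41.2 t 6.95 j6 -1.53
 shift now [ -51.3 -161.1  107.3]
 turn 0.0029 shift after turn [ -51.8 -161.   107.3]
```

View pics/w3b.png

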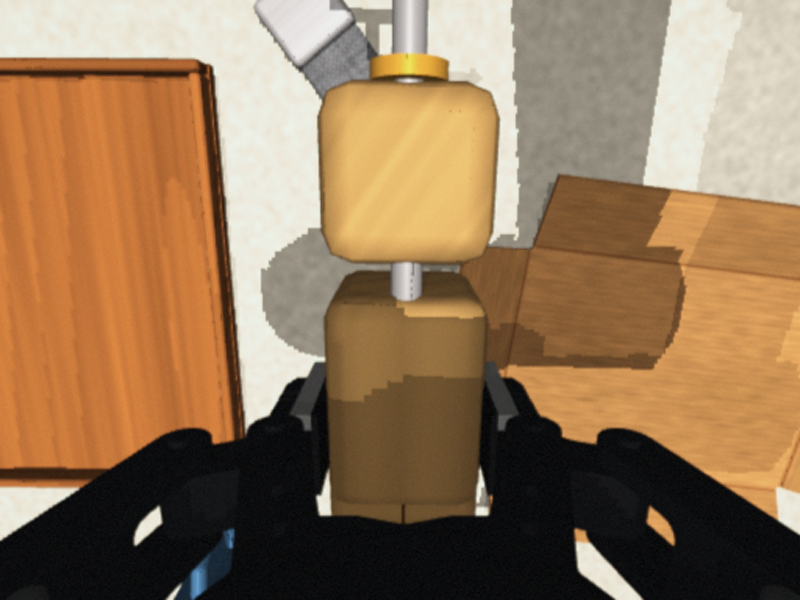

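```bash
python3 - <<'E'
from h import *
import pickle
c,im=pickle.load(open('w3.pkl','rb'))
for u,v,z in[(211,63,22),(231,400,22),(0,59,22),(0,472,22),(200,478,22)]: print(onz(c,(u/1.5625,v/1.5625),z).round(0))
t=camera_info('top'); im=get_image('top')
# outer tray outline by colour in top view
hsv=cv2.cvtColor(im,cv2.COLOR_RGB2HSV); x=im[200,385]; print(hsv[200,385],hsv[115,385])
m=((hsv[:,:,0]<15)&(hsv[:,:,1]>110)&(hsv[:,:,2]>40)).astype(np.uint8); m[:,:340]=0;m[:,425:]=0;m[:145]=0;m[240:]=0
k=max(cv2.findContours(m,0,2)[0],key=cv2.contourArea); r=cv2.minAreaRect(k); b=cv2.boxPoints(r)
W=np.array([onz(t,p,22) for p in b]); print(r,W.round(0).tolist(),W.mean(0).round(1))
E
```

```text
[ 374. -272.   22.]
[ 574. -273.   22.]
[ 376. -386.   22.]
[ 633. -433.   22.]
[ 634. -298.   22.]
[ 14 172 135] [ 33  36 170]
((385.1967468261719, 193.1639404296875), (86.19002532958984, 61.564300537109375), 84.80557250976562) [[636.0, -270.0, 22.0], [649.0, -465.0, 22.0], [377.0, -466.0, 22.0], [365.0, -277.0, 22.0]] [ 507.  -369.5   22. ]
```

Emit:
send_rows:
  series:
    - [[0,0,0],[0,0,0.018],30]
    - [[-14,-40,0],[0,0,0],30]
    - [[-14,-40,0],[0,0,0],30]
    - [[-14,-40,0],[0,0,0],30]
    - [[-13,-40,0],[0,0,0],30]
    - [[0,0,30],[0,0,0],30]
    - [[0,0,30],[0,0,0],30]
    - [[0,0,0],[0,0,0],30]

```text
clock: 7.85
position: [547.0, -321.9, 101.7]
ee_rot: [-0.005, 1.0, 0.003, -0.006]
contact_force: [-0.9, 0.1, -4.7]
gripper_width: 40.7
grasp_force: 66.6
```

```bash
python3 - <<'E'
from h import *
to((551,-322.5,22),-179.3)
import pickle
c=camera_info('wrist'); im=get_image('wrist'); big(im,'w4b.png'); pickle.dump((c,im),open('w4.pkl','wb'))
E
```

```text
pos [ 547.  -321.9  101.7] yaw -179.44 tilt 0.7 w 40.7 t 7.85 j6 -1.28
 shift now [-4.9 -1.  79.6]
 turn -0.0024 shift after turn [-4.9 -1.  79.6]
```

View pics/w4b.png

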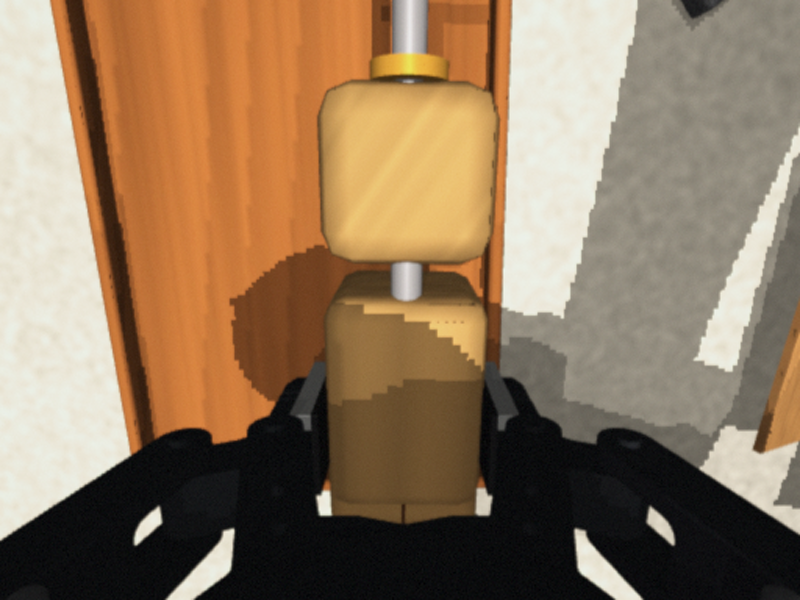

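Emit:
send_rows:
  series:
    - [[-4,0,20],[0,0,0],30]
    - [[0,0,20],[0,0,0],30]
    - [[0,0,0],[0,0,0],30]

```text
clock: 8.2
position: [554.0, -322.3, 66.5]
ee_rot: [-0.006, 1.0, 0.001, -0.001]
contact_force: [-1.0, 0.1, -4.7]
gripper_width: 41.0
grasp_force: 66.5
```

```bash
python3 - <<'E'
from h import *
import pickle
c,im=pickle.load(open('w4.pkl','rb'))
for u,v,z in[(52,0,22),(135,450,22),(510,0,22),(503,250,22)]: print(onz(c,(u/1.5625,v/1.5625),z).round(0))
to((551,-322.5,22),-179.3); print(st()['contact_force'])
E
```

```text
[ 414. -466.   22.]
[ 620. -459.   22.]
[ 412. -279.   22.]
[ 515. -276.   22.]
pos [ 554.  -322.3   66.5] yaw -179.29 tilt 0.18 w 41.0 t 8.2 j6 -1.28
 shift now [ 2.9 -0.2 44.5]
 turn 0.0001 shift after turn [ 2.9 -0.2 44.5]
[-0.9623513   0.1111168  -4.68270182]
```

Emit:
send_rows:
  series:
    - [[2,0,15],[0,0,-0.019],30]
    - [[0,0,15],[0,0,0],30]
    - [[0,0,8],[0,0,0],30]
    - [[0,0,0],[0,0,0],30]
    - [[0,0,0],[0,0,0],30]

```text
clock: 8.7
position: [553.8, -323.4, 30.8]
ee_rot: [-0.016, 1.0, -0.001, 0.001]
contact_force: [0.1, 0.2, -4.3]
gripper_width: 41.0
grasp_force: 66.7
```

Emit:
send_rows:
  series:
    - [[2,0,4],[0,0,0],30]
    - [[0,0,3],[0,0,0],30]
    - [[0,0,0],[0,0,0],30]
    - [[0,0,0],[0,0,0],30]

```text
clock: 9.1
position: [550.8, -323.1, 22.3]
ee_rot: [-0.015, 1.0, -0.0, -0.0]
contact_force: [0.2, 0.4, -4.3]
gripper_width: 40.8
grasp_force: 66.7
```

Emit:
send_rows:
  series:
    - [[0,0,1.5],[0,0,0],30]
    - [[0,0,0],[0,0,0],30]
    - [[0,0,0],[0,0,0],30]

```text
clock: 9.4
position: [551.2, -323.3, 21.2]
ee_rot: [-0.016, 1.0, -0.0, 0.0]
contact_force: [1.2, 0.3, -2.5]
gripper_width: 41.1
grasp_force: 67.0
```

Emit:
send_rows:
  series:
    - [[0,0,1],[0,0,0],30]
    - [[0,0,0],[0,0,0],64]
    - [[0,0,0],[0,0,0],64]
    - [[0,0,0],[0,0,0],64]
    - [[0,0,-20],[0,0,0],64]
    - [[0,0,-35],[0,0,0],64]
    - [[0,0,-45],[0,0,0],64]
    - [[0,0,-45],[0,0,0],64]

```text
clock: 10.2
position: [550.4, -323.1, 166.0]
ee_rot: [-0.015, 1.0, 0.0, -0.001]
contact_force: [1.1, -0.5, -0.5]
gripper_width: 64.3
grasp_force: 0.0
```

```bash
python3 - <<'E'
from h import *
to((551,-322.5,22),-179.3); print(st()['joints'].round(2))
import pickle
c=camera_info('wrist'); im=get_image('wrist'); big(im,'w5b.png')
E
```

```text
pos [ 550.4 -323.1  166. ] yaw -178.23 tilt 0.06 w 64.3 t 10.2 j6 -1.26
 shift now [ -0.8   0.5 144. ]
 turn 0.0186 shift after turn [ -0.7   0.6 144. ]
[-0.28  0.46 -0.05  0.   -1.07 -1.26]
```

View pics/w5b.png

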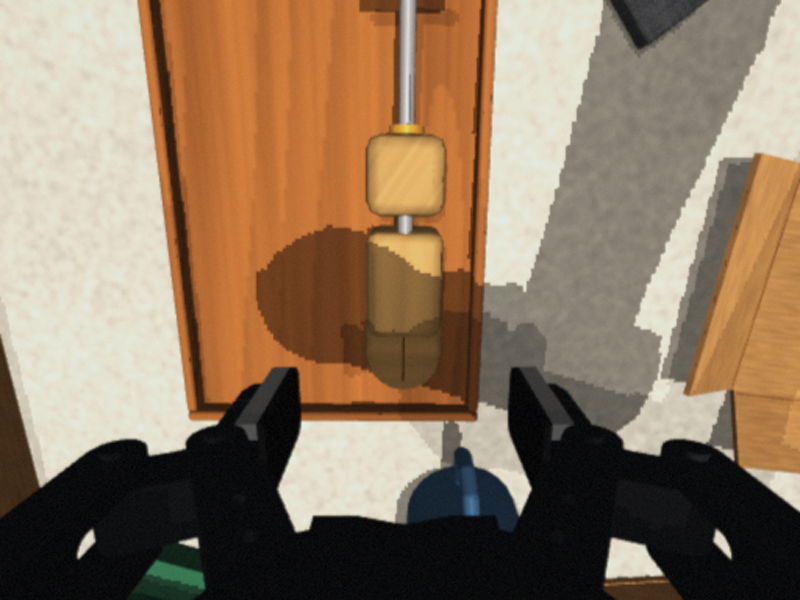

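Emit:
send_rows:
  series:
    - [[0,0,0],[0,0,-0.1445],0]
    - [[0,0,0],[0,0,-0.1445],0]
    - [[0,0,0],[0,0,-0.1445],0]
    - [[0,0,0],[0,0,-0.1445],0]
    - [[0,0,0],[0,0,-0.1445],0]
    - [[0,0,0],[0,0,-0.1445],0]
    - [[0,0,0],[0,0,-0.1445],0]
    - [[0,0,0],[0,0,-0.1445],0]

```text
clock: 11.05
position: [550.8, -323.1, 164.6]
ee_rot: [-0.562, 0.827, -0.0, 0.0]
contact_force: [0.2, 0.3, 0.3]
gripper_width: -0.1
grasp_force: 0.0
```

Emit:
send_rows:
  series:
    - [[0,0,0],[0,0,-0.1445],0]
    - [[0,0,0],[0,0,-0.1445],0]
    - [[-40,7,0],[0,0,0],0]
    - [[-40,7,0],[0,0,0],0]
    - [[-40,7,0],[0,0,0],0]
    - [[-40,6,0],[0,0,0],0]
    - [[0,0,30],[0,0,0],0]
    - [[0,0,0],[0,0,0],0]

```text
clock: 11.85
position: [536.6, -159.7, 131.9]
ee_rot: [-0.673, 0.739, 0.003, -0.002]
contact_force: [0.0, 0.5, 0.1]
gripper_width: -0.1
grasp_force: 0.0
```

```bash
python3 - <<'E'
from h import *
to((538,-158.4,12),-95.4)
E
```

```text
pos [ 536.6 -159.7  131.9] yaw -95.37 tilt 0.39 w -0.1 t 11.85 j6 -0.09
 shift now [ -1.4  -2.1 119.9]
 turn 0.0005 shift after turn [ -1.4  -2.1 119.9]
```

Emit:
send_rows:
  series:
    - [[0,-2,30],[0,0,0],0]
    - [[0,0,30],[0,0,0],0]
    - [[0,0,30],[0,0,0],0]
    - [[0,0,26],[0,0,0],0]
    - [[0,0,0],[0,0,0],0]
    - [[0,0,0],[0,0,0],0]

```text
clock: 12.45
position: [541.7, -162.2, 19.4]
ee_rot: [-0.673, 0.74, -0.0, -0.0]
contact_force: [-0.1, 0.2, 0.2]
gripper_width: 0.3
grasp_force: 0.0
```

Emit:
send_rows:
  series:
    - [[-10,0,0],[0,0,0],0]
    - [[-10,0,0],[0,0,0],0]
    - [[-8,0,0],[0,0,0],0]
    - [[-8,0,0],[0,0,0],0]
    - [[-6,0,0],[0,0,0],0]
    - [[-6,0,0],[0,0,0],0]
    - [[0,0,0],[0,0,0],0]
    - [[0,0,0],[0,0,0],0]

```text
clock: 13.25
position: [546.5, -113.2, 20.0]
ee_rot: [-0.673, 0.74, -0.001, 0.001]
contact_force: [-0.8, -2.1, 1.8]
gripper_width: -0.1
grasp_force: 1.0
```

```bash
python3 - <<'E'
from h import *
to((543.2,-103.7,12),-95.4); print(st()['contact_force'])
E
```

```text
pos [ 546.5 -113.2   20. ] yaw -95.4 tilt 0.15 w -0.1 t 13.25 j6 -0.18
 shift now [-9.2  4.2  8. ]
 turn -0.0 shift after turn [-9.2  4.2  8. ]
[-0.80141109 -2.14991188  1.77524058]
```

Emit:
send_rows:
  series:
    - [[-5,0,0],[0,0,0],0]
    - [[-4,0,0],[0,0,0],0]
    - [[0,0,0],[0,0,0],0]
    - [[0,0,0],[0,0,0],0]

```text
clock: 13.65
position: [546.5, -103.8, 18.3]
ee_rot: [-0.673, 0.74, 0.0, -0.0]
contact_force: [0.3, -0.5, 0.4]
gripper_width: -0.2
grasp_force: 0.2
```

```bash
python3 - <<'E'
from h import *
to((543.2,-103.7,12),-95.4); print(st()['contact_force'])
im=get_image('scene')
cv2.imwrite('pics/s1.png',cv2.resize(im[150:260,180:310,::-1],None,fx=4.5,fy=4.5,interpolation=cv2.INTER_CUBIC))
E
```

```text
pos [ 546.5 -103.8   18.3] yaw -95.4 tilt 0.04 w -0.2 t 13.65 j6 -0.2
 shift now [0.2 3.3 6.3]
 turn 0.0001 shift after turn [0.2 3.3 6.3]
[ 0.34888847 -0.46001071  0.35475727]
```

View pics/s1.png

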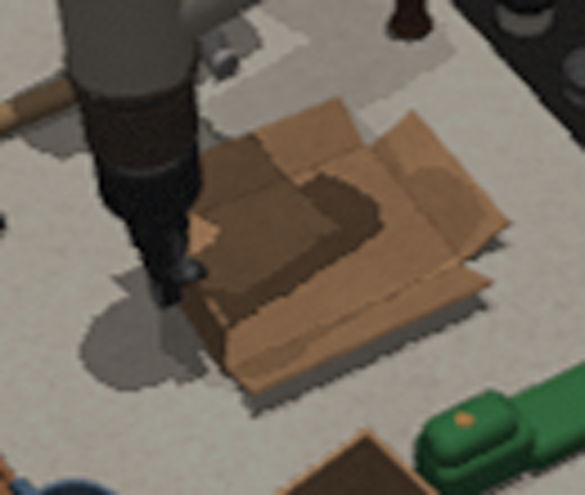

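Emit:
send_rows:
  series:
    - [[15,0,0],[0,0,0],0]
    - [[0,0,-40],[0,0,0],0]
    - [[0,0,-40],[0,0,0],0]
    - [[0,0,-20],[0,0,0.145],0]
    - [[0,0,0],[0,0,0.145],0]
    - [[0,0,0],[0,0,0.145],0]
    - [[0,0,0],[0,0,0.145],0]
    - [[0,0,0],[0,0,0.145],0]

```text
clock: 14.5
position: [544.5, -120.0, 118.3]
ee_rot: [-0.363, 0.932, 0.0, -0.0]
contact_force: [-0.2, -0.4, 0.6]
gripper_width: 0.3
grasp_force: 0.0
```

Emit:
send_rows:
  series:
    - [[0,0,0],[0,0,0.145],0]
    - [[0,0,0],[0,0,0.145],0]
    - [[0,0,0],[0,0,0.145],0]
    - [[0,0,0],[0,0,0.145],0]
    - [[0,0,0],[0,0,0.145],0]
    - [[0,0,0],[0,0,0.121],0]
    - [[0,0,0],[0,0,0],0]

```text
clock: 15.2
position: [544.6, -120.0, 118.2]
ee_rot: [0.048, 0.999, 0.0, -0.001]
contact_force: [-0.8, -0.2, -0.3]
gripper_width: -0.0
grasp_force: 0.0
```

Emit:
send_rows:
  series:
    - [[36,34,0],[0,0,0],0]
    - [[36,34,0],[0,0,0],0]
    - [[36,34,0],[0,0,0],0]
    - [[38,33,0],[0,0,0],0]
    - [[0,0,0],[0,0,0],0]
    - [[0,0,0],[0,0,0],0]

```text
clock: 15.8
position: [412.6, 29.2, 119.2]
ee_rot: [0.045, 0.999, 0.0, 0.0]
contact_force: [0.7, -0.9, 0.2]
gripper_width: -0.2
grasp_force: 0.0
```

```bash
python3 - <<'E'
from h import *
to((412.1,29.3,14),174.6)
E
```

```text
pos [412.6  29.2 119.2] yaw 174.83 tilt 0.06 w -0.2 t 15.8 j6 -2.13
 shift now [  0.6   0.  105.2]
 turn 0.0041 shift after turn [  0.6   0.  105.2]
```

Emit:
send_rows:
  series:
    - [[0,0,30],[0,0,0.004],0]
    - [[0,0,30],[0,0,0],0]
    - [[0,0,30],[0,0,0],0]
    - [[0,0,12],[0,0,0],0]
    - [[0,0,0],[0,0,0],0]
    - [[0,0,0],[0,0,0],0]

```text
clock: 16.4
position: [413.7, 27.8, 16.7]
ee_rot: [0.05, 0.999, -0.0, 0.0]
contact_force: [-0.0, 0.2, 0.3]
gripper_width: 0.4
grasp_force: 0.0
```

Emit:
send_rows:
  series:
    - [[-10,0,0],[0,0,0],0]
    - [[-10,0,0],[0,0,0],0]
    - [[-8,0,0],[0,0,0],0]
    - [[-8,0,0],[0,0,0],0]
    - [[-6,0,0],[0,0,0],0]
    - [[-6,0,0],[0,0,0],0]
    - [[-4,0,0],[0,0,0],0]
    - [[0,0,0],[0,0,0],0]

```text
clock: 17.2
position: [423.1, 19.4, 9.9]
ee_rot: [0.058, 0.997, -0.008, -0.041]
contact_force: [-84.4, 69.3, 31.9]
gripper_width: 0.0
grasp_force: 45.8
```

```bash
python3 - <<'E'
from h import *
to((464.9,24.3,14),174.6); print(st()['contact_force'])
E
```

```text
pos [423.1  19.4   9.9] yaw 173.28 tilt 4.77 w 0.0 t 17.2 j6 -2.07
 shift now [-40.4   9.6  -7.6]
 turn -0.023 shift after turn [-40.7   8.7  -7.6]
[-84.39150932  69.27052517  31.89755646]
```

Emit:
send_rows:
  series:
    - [[14,0,0],[0,0,0],0]
    - [[14,0,0],[0,0,0],0]
    - [[14,0,0],[0,0,0],0]
    - [[14,0,0],[0,0,0],0]
    - [[0,0,0],[0,0,0],0]
    - [[0,0,0],[0,0,0],0]

```text
clock: 17.8
position: [410.6, 29.3, 17.7]
ee_rot: [0.049, 0.999, 0.001, 0.001]
contact_force: [0.3, 0.4, -0.2]
gripper_width: -0.0
grasp_force: 0.0
```

```bash
python3 - <<'E'
from h import *
to((412.1,24.3,14),174.6); print(st()['contact_force'],st()['joints'].round(3))
im=get_image('scene')
cv2.imwrite('pics/s2.png',cv2.resize(im[130:260,180:320,::-1],None,fx=4.5,fy=4.5,interpolation=cv2.INTER_CUBIC))
E
```

```text
pos [410.6  29.3  17.7] yaw 174.36 tilt 0.19 w -0.0 t 17.8 j6 -2.14
 shift now [-2.  -4.8  3.7]
 turn -0.0042 shift after turn [-2.  -4.9  3.7]
[ 0.27213471  0.43404535 -0.16560772] [ 4.70e-01  3.43e-01 -7.65e-01  1.00e-03 -4.60e-01 -2.14e+00]
```

View pics/s2.png

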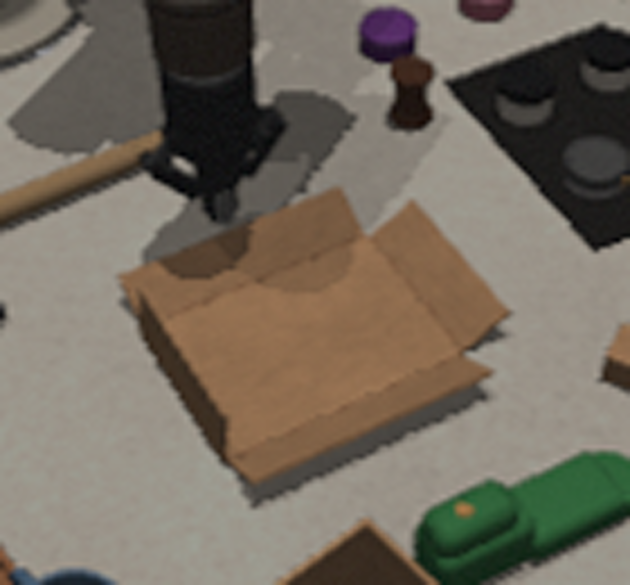

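Emit:
send_rows:
  series:
    - [[0,-4,8],[0,0,0],0]
    - [[-8,0,0],[0,0,0],0]
    - [[0,0,0],[0,0,0],0]

```text
clock: 18.15
position: [418.0, 24.0, 8.5]
ee_rot: [0.05, 0.999, 0.0, 0.0]
contact_force: [0.1, -0.1, 0.0]
gripper_width: -0.3
grasp_force: 0.0
```

Emit:
send_rows:
  series:
    - [[-4,0,-3],[0,0,0],0]
    - [[-3,0,-5],[0,0,0],0]
    - [[-4,0,-6],[0,0,0],0]
    - [[0,0,0],[0,0,0],0]

```text
clock: 18.55
position: [427.4, 22.8, 23.6]
ee_rot: [0.05, 0.999, 0.0, 0.0]
contact_force: [-1.9, 0.1, 0.8]
gripper_width: -0.1
grasp_force: 0.8
```

Emit:
send_rows:
  series:
    - [[-6,0,-5],[0,0,0],0]
    - [[-6,0,-4],[0,0,0],0]
    - [[-6,0,-3],[0,0,0],0]
    - [[-6,0,-1],[0,0,0],0]
    - [[-6,0,0],[0,0,0],0]
    - [[-5,0,0],[0,0,0],0]
    - [[-2,0,0],[0,0,0],0]
    - [[0,0,0],[0,0,0],0]

```text
clock: 19.35
position: [465.2, 19.5, 35.8]
ee_rot: [0.05, 0.999, 0.0, 0.001]
contact_force: [0.2, 0.9, -0.0]
gripper_width: 0.4
grasp_force: 0.0
```

```bash
python3 - <<'E'
from h import *
to((464.9,24.3,14),174.6)
E
```

```text
pos [465.2  19.5  35.8] yaw 174.31 tilt 0.09 w 0.4 t 19.35 j6 -2.06
 shift now [ 0.8  4.8 21.8]
 turn -0.005 shift after turn [ 0.7  4.8 21.8]
```

Emit:
send_rows:
  series:
    - [[12,0,0],[0,0,0],0]
    - [[0,0,-40],[0,0,0],0]
    - [[0,0,-40],[0,0,0],0]
    - [[-20,0,-10],[0,0,0],0]
    - [[-45,1,0],[0,0,0],0]
    - [[-45,1,0],[0,0,0],0]
    - [[-45,1,0],[0,0,0],0]
    - [[-45,1,0],[0,0,0],0]

```text
clock: 20.15
position: [652.5, 4.8, 125.6]
ee_rot: [0.049, 0.999, 0.0, 0.0]
contact_force: [0.7, 2.3, 0.0]
gripper_width: 0.4
grasp_force: 0.0
```

Emit:
send_rows:
  series:
    - [[-45,1,0],[0,0,0],0]
    - [[0,0,0],[0,0,0],0]
    - [[0,0,0],[0,0,0],0]

```text
clock: 20.45
position: [695.8, 1.3, 124.0]
ee_rot: [0.05, 0.999, -0.0, -0.001]
contact_force: [-2.3, 0.6, -0.6]
gripper_width: -0.2
grasp_force: 0.0
```

```bash
python3 - <<'E'
from h import *
to((698.9,2.2,8),174.6)
c=camera_info('wrist'); im=get_image('wrist'); big(im,'w6b.png')
E
```

```text
pos [695.8   1.3 124. ] yaw 174.28 tilt 0.15 w -0.2 t 20.45 j6 -1.9
 shift now [ -3.2   1.2 116. ]
 turn -0.0056 shift after turn [ -3.3   1.2 116. ]
```

View pics/w6b.png

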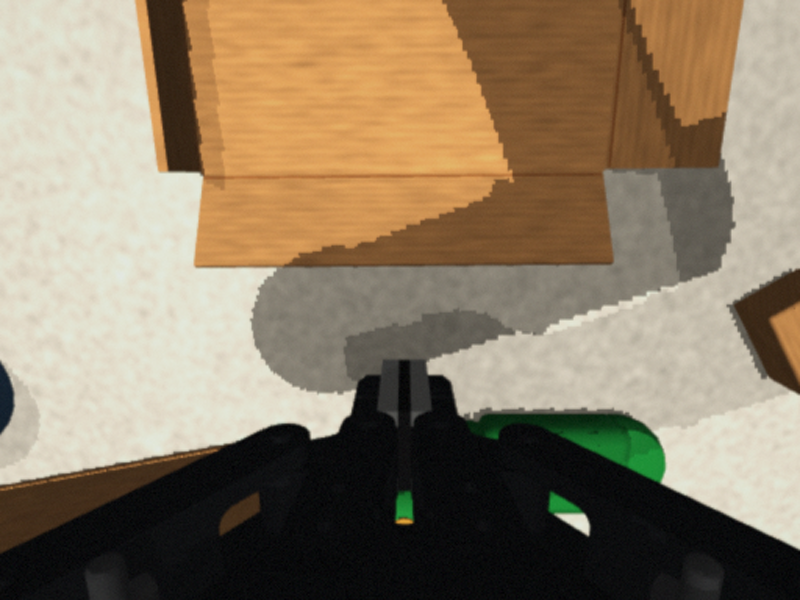

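Emit:
send_rows:
  series:
    - [[3,0,30],[0,0,0],0]
    - [[0,0,30],[0,0,0],0]
    - [[0,0,25],[0,0,0],0]
    - [[0,0,0],[0,0,0],0]

```text
clock: 20.9
position: [689.1, 1.5, 37.5]
ee_rot: [0.05, 0.999, -0.001, -0.004]
contact_force: [0.4, -0.7, -0.2]
gripper_width: -0.1
grasp_force: 0.0
```

```bash
python3 - <<'E'
from h import *
to((692,2.2,8),174.6)
E
```

```text
pos [689.1   1.5  37.5] yaw 174.3 tilt 0.48 w -0.1 t 20.9 j6 -1.9
 shift now [-3.   1.1 29.5]
 turn -0.0052 shift after turn [-3.   1.  29.5]
```

Emit:
send_rows:
  series:
    - [[-3,0,15],[0,0,0],0]
    - [[0,0,13],[0,0,0],0]
    - [[0,0,0],[0,0,0],0]

```text
clock: 21.2
position: [695.2, 1.1, 11.3]
ee_rot: [0.05, 0.999, -0.0, -0.001]
contact_force: [0.2, -0.1, -0.0]
gripper_width: 0.2
grasp_force: 0.0
```

Emit:
send_rows:
  series:
    - [[4,0,-1],[0,0,0],0]
    - [[3,0,-4],[0,0,0],0]
    - [[3,0,-5],[0,0,0],0]
    - [[4,0,-6],[0,0,0],0]
    - [[0,0,0],[0,0,0],0]

```text
clock: 21.7
position: [683.0, 2.8, 30.8]
ee_rot: [0.049, 0.999, 0.0, 0.001]
contact_force: [-0.7, 0.5, 0.9]
gripper_width: 0.1
grasp_force: 0.0
```

```bash
python3 - <<'E'
from h import *
to((644.1,7.3,8),174.6)
E
```

```text
pos [683.    2.8  30.8] yaw 174.34 tilt 0.16 w 0.1 t 21.7 j6 -1.91
 shift now [39.2  0.7 22.7]
 turn -0.0046 shift after turn [39.2  0.8 22.7]
```

Emit:
send_rows:
  series:
    - [[-10,0,10],[0,0,0],0]
    - [[0,0,10],[0,0,0],0]
    - [[0,0,0],[0,0,0],0]

```text
clock: 22.0
position: [691.0, 1.2, 5.6]
ee_rot: [0.05, 0.999, -0.0, -0.003]
contact_force: [-1.0, -0.2, -0.3]
gripper_width: -0.3
grasp_force: 0.0
```

```bash
python3 - <<'E'
from h import *
to((644.1,7.3,8),174.6)
c=camera_info('wrist'); im=get_image('wrist'); big(im,'w7b.png')
C=np.array([554.5,15.8,5]);a=np.radians(-5.4);ex=np.array([np.cos(a),np.sin(a),0]);ey=np.array([-np.sin(a),np.cos(a),0]);z=np.array([0,0,1])
for th in np.arange(.1,1.8,.15):
    print(th.round(2),[(proj(c,C+75*ex+50*(np.cos(th)*ex+np.sin(th)*z)+y*ey)*1.5625).round(0).tolist() for y in(-100,100)])
E
```

```text
pos [691.    1.2   5.6] yaw 174.26 tilt 0.29 w -0.3 t 22.0 j6 -1.91
 shift now [47.3  1.4 -2.2]
 turn -0.0059 shift after turn [47.2  1.6 -2.2]
0.1 [[80.0, 355.0], [737.0, 352.0]]
0.25 [[63.0, 360.0], [755.0, 357.0]]
0.4 [[44.0, 362.0], [774.0, 358.0]]
0.55 [[23.0, 359.0], [796.0, 355.0]]
0.7 [[0.0, 351.0], [819.0, 347.0]]
0.85 [[-23.0, 338.0], [843.0, 334.0]]
1.0 [[-47.0, 319.0], [867.0, 314.0]]
1.15 [[-70.0, 294.0], [891.0, 288.0]]
1.3 [[-91.0, 262.0], [912.0, 257.0]]
1.45 [[-109.0, 226.0], [930.0, 220.0]]
1.6 [[-122.0, 186.0], [943.0, 180.0]]
1.75 [[-128.0, 145.0], [949.0, 138.0]]
```

View pics/w7b.png

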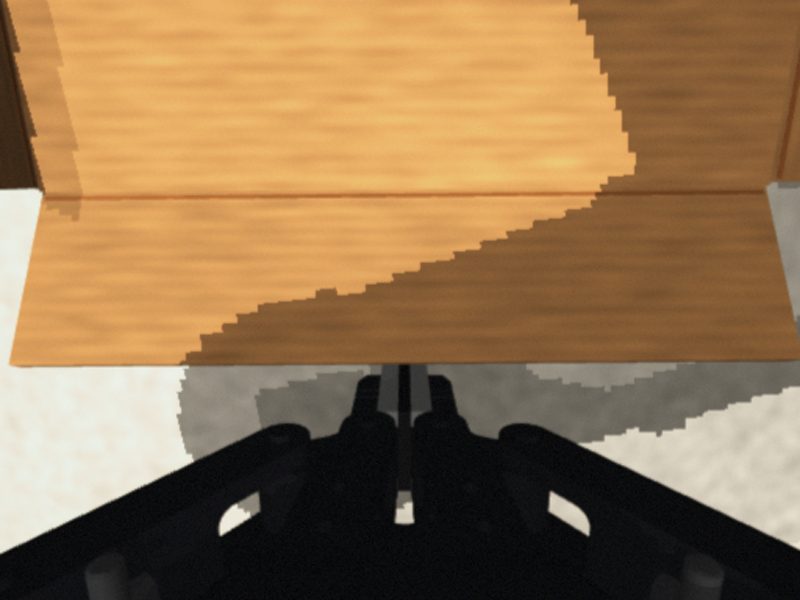

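Emit:
send_rows:
  series:
    - [[5,0,0],[0,0,0],0]
    - [[4,0,0],[0,0,0],0]
    - [[0,0,0],[0,0,0],0]

```text
clock: 22.35
position: [684.9, 2.4, 10.1]
ee_rot: [0.049, 0.999, 0.0, 0.002]
contact_force: [3.4, -2.6, -0.3]
gripper_width: 0.2
grasp_force: 1.9
```

Contact made (3–4 N). Roll it up.

Emit:
send_rows:
  series:
    - [[3,0,-4],[0,0,0],0]
    - [[3,0,-5],[0,0,0],0]
    - [[4,0,-6],[0,0,0],0]
    - [[5,0,-5],[0,0,0],0]
    - [[0,0,0],[0,0,0],0]

```text
clock: 22.85
position: [667.2, 4.2, 29.5]
ee_rot: [0.05, 0.999, 0.0, -0.001]
contact_force: [0.4, -0.6, 0.0]
gripper_width: 0.2
grasp_force: 0.0
```

Emit:
send_rows:
  series:
    - [[6,0,-3],[0,0,0],0]
    - [[6,0,-1],[0,0,0],0]
    - [[6,0,0],[0,0,0],0]
    - [[4,0,0],[0,0,0],0]
    - [[0,0,0],[0,0,0],0]
    - [[0,0,0],[0,0,0],0]

```text
clock: 23.45
position: [645.4, 6.1, 32.1]
ee_rot: [0.05, 0.999, -0.0, -0.001]
contact_force: [-0.2, 0.7, 0.4]
gripper_width: 0.0
grasp_force: 0.0
```

```bash
python3 - <<'E'
from h import *
to((644.1,7.3,8),174.6); print(st()['contact_force'])
E
```

```text
pos [645.4   6.1  32.1] yaw 174.3 tilt 0.17 w 0.0 t 23.45 j6 -1.93
 shift now [ 1.3  1.1 24.1]
 turn -0.0053 shift after turn [ 1.3  1.1 24.1]
[-0.21860126  0.66120305  0.37083718]
```

Emit:
send_rows:
  series:
    - [[1,0,0],[0,0,0],0]
    - [[0,0,0],[0,0,0],0]
    - [[-14,0,0],[0,0,0],0]
    - [[0,0,-40],[0,0,0],0]
    - [[0,0,-40],[0,0,0],0]
    - [[0,0,-20],[0,0,-0.145],0]
    - [[0,0,0],[0,0,-0.145],0]
    - [[0,0,0],[0,0,-0.145],0]

```text
clock: 24.25
position: [659.5, 4.9, 133.7]
ee_rot: [-0.17, 0.985, 0.0, 0.0]
contact_force: [-0.7, 0.6, -1.2]
gripper_width: 0.4
grasp_force: 0.0
```

Emit:
send_rows:
  series:
    - [[0,0,0],[0,0,-0.145],0]
    - [[0,0,0],[0,0,-0.145],0]
    - [[0,0,0],[0,0,-0.145],0]
    - [[0,0,0],[0,0,-0.145],0]
    - [[0,0,0],[0,0,-0.145],0]
    - [[0,0,0],[0,0,-0.145],0]
    - [[0,0,0],[0,0,-0.145],0]
    - [[0,0,0],[0,0,-0.125],0]

```text
clock: 25.05
position: [659.0, 4.8, 132.2]
ee_rot: [-0.675, 0.738, 0.001, -0.001]
contact_force: [-0.0, -0.5, -0.7]
gripper_width: 0.3
grasp_force: 0.0
```

Emit:
send_rows:
  series:
    - [[-34,21,0],[0,0,0],0]
    - [[-34,21,0],[0,0,0],0]
    - [[-34,21,0],[0,0,0],0]
    - [[-34,21,0],[0,0,0],0]
    - [[-34,21,0],[0,0,0],0]
    - [[0,0,0],[0,0,0],0]
    - [[0,0,0],[0,0,0],0]

```text
clock: 25.75
position: [570.6, 184.7, 132.6]
ee_rot: [-0.673, 0.739, 0.0, -0.001]
contact_force: [-0.6, 0.4, -0.2]
gripper_width: 0.0
grasp_force: 0.0
```

```bash
python3 - <<'E'
from h import *
to((570.6,186,7),-95.4)
import pickle
c=camera_info('wrist'); im=get_image('wrist'); big(im,'w8b.png'); pickle.dump((c,im),open('w8.pkl','wb'))
C=np.array([554.5,15.8,5]);a=np.radians(-5.4);ex=np.array([np.cos(a),np.sin(a),0]);ey=np.array([-np.sin(a),np.cos(a),0]);z=np.array([0,0,1])
def p(d,l,hx,th,s): return (proj(c,C+hx*d+50*(np.cos(th)*d+np.sin(th)*z)+s*l)*1.5625).round(0).tolist()
for th in (.4,.5,.6,.7): print('left',th,p(ey,ex,105,th,-75),p(ey,ex,105,th,75))
for th in (1.4,1.5,1.57,1.65,1.72): print(th,'near',p(-ex,ey,75,th,-105),p(-ex,ey,75,th,105),'far',p(ex,ey,75,th,-105),p(ex,ey,75,th,105),'right',p(-ey,ex,105,th,-75),p(-ey,ex,105,th,75))
E
```

```text
pos [570.6 184.7 132.6] yaw -95.34 tilt 0.06 w 0.0 t 25.75 j6 -0.68
 shift now [ -1.4  -0.  125.6]
 turn 0.0011 shift after turn [ -1.4  -0.  125.6]
left 0.4 [547.0, 265.0] [261.0, 265.0]
left 0.5 [550.0, 263.0] [258.0, 263.0]
left 0.6 [553.0, 259.0] [255.0, 259.0]
left 0.7 [555.0, 255.0] [253.0, 254.0]
1.4 near [659.0, -486.0] [593.0, 175.0] far [151.0, -488.0] [215.0, 175.0] right [637.0, -523.0] [173.0, -524.0]
1.5 near [645.0, -489.0] [583.0, 175.0] far [165.0, -490.0] [226.0, 175.0] right [636.0, -504.0] [174.0, -505.0]
1.57 near [635.0, -489.0] [575.0, 175.0] far [175.0, -490.0] [233.0, 175.0] right [634.0, -490.0] [176.0, -491.0]
1.65 near [622.0, -489.0] [566.0, 175.0] far [188.0, -490.0] [243.0, 175.0] right [633.0, -472.0] [177.0, -473.0]
1.72 near [611.0, -487.0] [558.0, 175.0] far [199.0, -488.0] [251.0, 175.0] right [631.0, -456.0] [179.0, -457.0]
```

View pics/w8b.png

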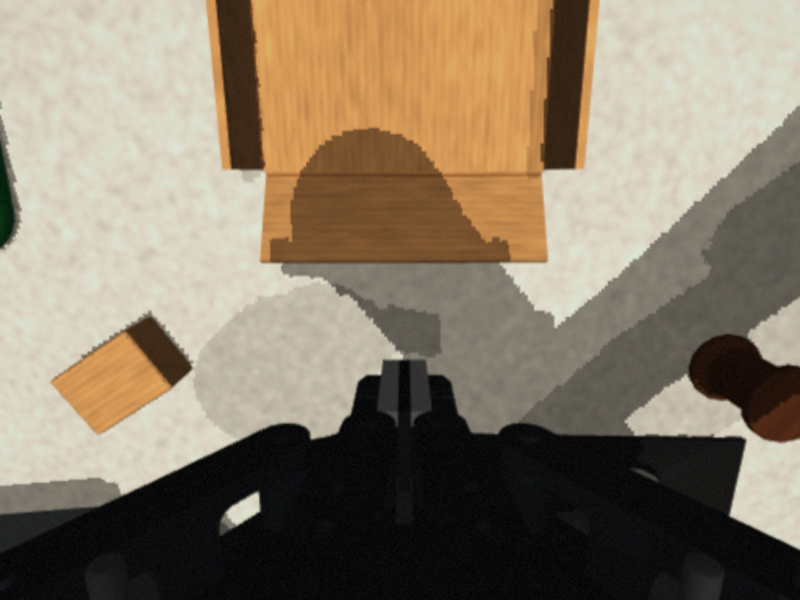

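Emit:
send_rows:
  series:
    - [[0,0,30],[0,0,0],0]
    - [[0,0,30],[0,0,0],0]
    - [[0,0,30],[0,0,0],0]
    - [[0,0,25],[0,0,0],0]
    - [[0,0,7],[0,0,0],0]
    - [[0,0,0],[0,0,0],0]
    - [[5,0,0],[0,0,0],0]
    - [[0,0,0],[0,0,0],0]

```text
clock: 26.6
position: [571.6, 178.7, 12.3]
ee_rot: [-0.672, 0.74, -0.0, 0.001]
contact_force: [-0.7, 0.1, -0.6]
gripper_width: -0.1
grasp_force: 0.0
```

Emit:
send_rows:
  series:
    - [[4,0,0],[0,0,0],0]
    - [[2,0,0],[0,0,0],0]
    - [[0,0,0],[0,0,0],0]

```text
clock: 26.9
position: [571.2, 174.6, 12.1]
ee_rot: [-0.673, 0.74, -0.0, 0.002]
contact_force: [-0.9, 4.1, 2.3]
gripper_width: 0.1
grasp_force: 2.0
```

Emit:
send_rows:
  series:
    - [[3,0,-4],[0,0,0],0]
    - [[3,0,-5],[0,0,0],0]
    - [[4,0,-6],[0,0,0],0]
    - [[5,0,-5],[0,0,0],0]
    - [[6,0,-3],[0,0,0],0]
    - [[6,0,-1],[0,0,0],0]
    - [[0,0,0],[0,0,0],0]

```text
clock: 27.6
position: [567.6, 145.1, 35.1]
ee_rot: [-0.672, 0.74, -0.0, -0.0]
contact_force: [0.5, 1.4, 0.9]
gripper_width: -0.1
grasp_force: 0.7
```

```bash
python3 - <<'E'
from h import *
to((565.8,135.3,8),-95.4); print(st()['contact_force'])
E
```

```text
pos [567.6 145.1  35.1] yaw -95.51 tilt 0.01 w -0.1 t 27.6 j6 -0.62
 shift now [ 9.9  0.9 27.1]
 turn -0.0018 shift after turn [ 9.9  0.9 27.1]
[0.47046798 1.40041347 0.87131232]
```

Emit:
send_rows:
  series:
    - [[5,0,0],[0,0,0],0]
    - [[5,0,0],[0,0,0],0]
    - [[0,0,0],[0,0,0],0]
    - [[-14,0,0],[0,0,0],0]
    - [[0,0,-40],[0,0,0],0]
    - [[0,0,-40],[0,0,0],0]
    - [[0,0,-40],[0,0,0],85]
    - [[-30,14,-40],[0,0,0],85]

```text
clock: 28.4
position: [557.2, 178.8, 194.4]
ee_rot: [-0.671, 0.741, -0.0, -0.001]
contact_force: [0.7, 1.5, -0.2]
gripper_width: 28.1
grasp_force: 0.0
```

Emit:
send_rows:
  series:
    - [[-30,14,-40],[0,0,0],85]
    - [[-30,14,0],[0,0,0],85]
    - [[-30,14,0],[0,0,0],85]
    - [[-30,14,0],[0,0,0],85]
    - [[-30,14,0],[0,0,0],85]
    - [[-30,13,0],[0,0,0],85]
    - [[0,0,0],[0,0,0],85]
    - [[0,0,0],[0,0,0],85]

```text
clock: 29.2
position: [491.2, 366.8, 230.9]
ee_rot: [-0.673, 0.739, -0.0, -0.001]
contact_force: [0.3, 0.1, 0.3]
gripper_width: 85.0
grasp_force: 0.0
```

```bash
python3 - <<'E'
from h import *
to((495,372,235),-95.4)
import pickle
c=camera_info('wrist'); im=get_image('wrist'); pickle.dump((c,im),open('w9.pkl','wb')); 
hsv=cv2.cvtColor(im,cv2.COLOR_RGB2HSV); big(im,'w9b.png')
E
```

```text
pos [491.2 366.8 230.9] yaw -95.34 tilt 0.14 w 85.0 t 29.2 j6 -1.0
 shift now [-5.5 -3.3 -4.1]
 turn 0.001 shift after turn [-5.5 -3.3 -4.1]
```

View pics/w9b.png

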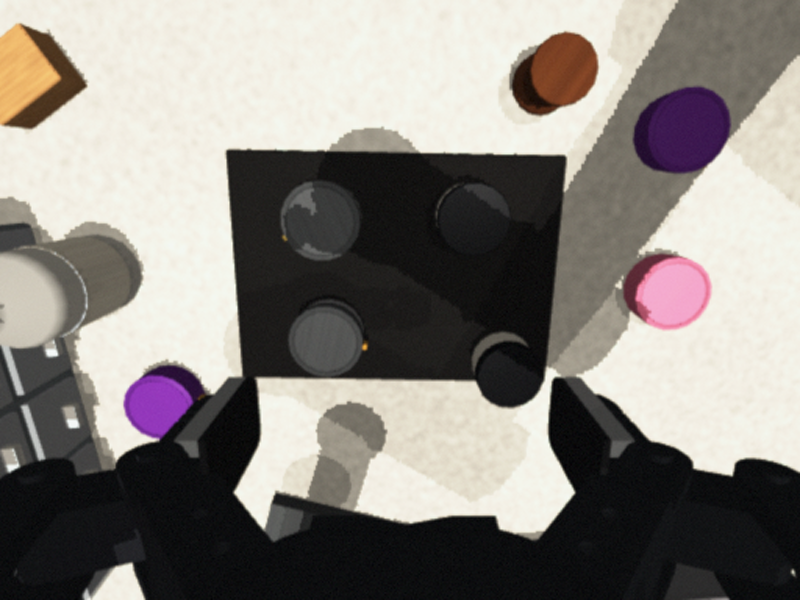

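```bash
cat >> h.py <<'E'
def circ(im,uv,r0,r1,win=45):
    # best circles near uv (native px), sub-pixel via x4 upsampling
    x0,y0=int(uv[0]-win),int(uv[1]-win); x0=max(x0,0);y0=max(y0,0)
    g=cv2.cvtColor(im,cv2.COLOR_RGB2GRAY)[y0:y0+2*win,x0:x0+2*win]
    g=cv2.resize(cv2.normalize(cv2.createCLAHE(4,(2,2)).apply(g),None,0,255,32),None,fx=4,fy=4,interpolation=cv2.INTER_CUBIC)
    h=cv2.HoughCircles(cv2.GaussianBlur(g,(9,9),2),cv2.HOUGH_GRADIENT_ALT,1.5,20,param1=60,param2=.5,minRadius=int(4*r0),maxRadius=int(4*r1))
    if h is None: return []
    h=h.reshape(-1,h.shape[-1])[:,:3]; return [(round(x/4+x0,1),round(y/4+y0,1),round(r/4,1)) for x,y,r in h]
E
python3 - <<'E'
from h import *
import pickle
c,im=pickle.load(open('w9.pkl','rb'))
for n,(u,v),z,r in[('tinA',(322,218),30,28),('tinB',(326,340),30,28),('jarA',(473,218),42,25),('jarB',(510,373),42,25)]:
    uv=(u/1.5625,v/1.5625); X=onz(c,uv,z); dep=(np.array(c['R'])@X+np.array(c['t']).ravel())[2]; rp=310.7*r/dep
    cs=circ(im,uv,rp*.85,rp*1.12); print(n,X.round(0),'rp',rp.round(1),[(k,onz(c,k[:2],z)[:2].round(1).tolist()) for k in cs])
c,im=pickle.load(open('w8.pkl','rb'))
E
```

```text
tinA [545. 327.  30.] rp 25.6 [((np.float32(206.4), np.float32(140.9), np.float32(25.8)), [544.7, 328.1])]
tinB [554. 416.  30.] rp 23.9 [((np.float32(209.1), np.float32(218.1), np.float32(24.6)), [553.7, 417.1])]
jarA [441. 335.  42.] rp 23.7 [((np.float32(302.8), np.float32(141.6), np.float32(23.9)), [441.1, 337.4])]
jarB [420. 451.  42.] rp 21.7 [((np.float32(326.8), np.float32(241.0), np.float32(20.0)), [420.0, 453.4])]
```

Emit:
send_rows:
  series:
    - [[0,0,0],[0,0,-0.145],75]
    - [[0,0,0],[0,0,-0.145],75]
    - [[0,0,0],[0,0,-0.145],75]
    - [[0,0,0],[0,0,-0.145],75]
    - [[0,0,0],[0,0,-0.145],75]
    - [[0,0,0],[0,0,-0.145],75]
    - [[0,0,0],[0,0,-0.145],75]
    - [[0,0,0],[0,0,-0.145],75]

```text
clock: 30.05
position: [492.5, 364.7, 231.8]
ee_rot: [0.969, -0.248, -0.0, 0.0]
contact_force: [-0.2, 0.5, 0.4]
gripper_width: 75.2
grasp_force: 0.0
```

Emit:
send_rows:
  series:
    - [[0,0,0],[0,0,-0.145],75]
    - [[0,0,0],[0,0,-0.145],75]
    - [[0,0,0],[0,0,-0.121],75]
    - [[0,0,0],[0,0,0],75]
    - [[0,0,0],[0,0,0],75]

```text
clock: 30.55
position: [492.4, 365.3, 231.8]
ee_rot: [0.999, -0.049, -0.0, 0.0]
contact_force: [0.2, 0.6, -0.9]
gripper_width: 74.9
grasp_force: 0.0
```

```bash
python3 - <<'E'
from h import *
import pickle
to((544.7,328.1,100),-5.4)
c=camera_info('wrist'); im=get_image('wrist'); pickle.dump((c,im),open('w10.pkl','wb')); cv2.imwrite('pics/w10.png',im[:,:,::-1])
c0=pickle.load(open('w9.pkl','rb'))[0]
for n,X,r,u0 in[('tinA',(544.7,328.1,30),28,(206.4,140.9)),('tinB',(553.7,417.1,30),28,(209.1,218.1)),('jarA',(441,337,42),25,(302.8,141.6)),('jarB',(420,453,42),25,(326.8,241))]:
    uv=proj(c,X); dep=(np.array(c['R'])@X+np.array(c['t']).ravel())[2]; rp=310.7*r/dep
    cs=circ(im,uv,rp*.85,rp*1.12); print(n,uv.round(0),'rp',rp.round(1),[(k,[q.round(1).tolist() if hasattr(q,'round') else q for q in tri(c,k[:2],c0,u0)]) for k in cs])
E
```

```text
pos [492.4 365.3 231.8] yaw -5.65 tilt 0.02 w 74.9 t 30.55 j6 0.57
 shift now [ 55.7  31.8 131.8]
 turn -0.0043 shift after turn [ 55.6  32.1 131.8]
tinA [288. 120.] rp 25.9 [((np.float32(288.5), np.float32(118.5), np.float32(25.8)), [[545.7, 327.7, 27.0], 1.6])]
tinB [205. 120.] rp 25.9 [((np.float32(205.0), np.float32(117.9), np.float32(26.4)), [[555.3, 418.4, 24.2], 1.4]), ((np.float32(205.0), np.float32(117.9), np.float32(23.9)), [[555.3, 418.4, 24.2], 1.4])]
jarA [288. 215.] rp 22.1 [((np.float32(288.1), np.float32(216.5), np.float32(22.4)), [[441.8, 337.0, 48.5], 0.7])]
jarB [189. 242.] rp 21.6 [((np.float32(194.6), np.float32(230.5), np.float32(19.5)), [[423.4, 452.2, 32.4], 14.1])]
```

Emit:
send_rows:
  series:
    - [[28,16,0],[0,0,0],75]
    - [[28,16,30],[0,0,0],75]
    - [[0,0,40],[0,0,0],75]
    - [[0,0,40],[0,0,0],75]
    - [[0,0,35],[0,0,0],75]
    - [[0,0,25],[0,0,0],75]
    - [[0,0,0],[0,0,0],75]
    - [[0,0,0],[0,0,0],75]

```text
clock: 31.4
position: [545.4, 329.1, 62.3]
ee_rot: [0.999, -0.048, 0.0, 0.0]
contact_force: [0.2, 0.2, 0.2]
gripper_width: 75.4
grasp_force: 0.0
```

```bash
python3 - <<'E'
from h import *
to((545.2,328,8),-5.4)
E
```

```text
pos [545.4 329.1  62.3] yaw -5.46 tilt 0.04 w 75.4 t 31.4 j6 0.68
 shift now [-0.1  1.1 54.3]
 turn -0.001 shift after turn [-0.1  1.1 54.3]
```

Emit:
send_rows:
  series:
    - [[0,1,20],[0,0,0],75]
    - [[0,0,20],[0,0,0],75]
    - [[0,0,13],[0,0,0],75]
    - [[0,0,0],[0,0,0],75]
    - [[0,0,0],[0,0,0],40]
    - [[0,0,0],[0,0,0],40]
    - [[0,0,0],[0,0,0],40]
    - [[0,0,0],[0,0,0],40]

```text
clock: 32.2
position: [546.0, 329.0, 11.0]
ee_rot: [0.999, -0.047, 0.002, -0.001]
contact_force: [-0.9, 0.7, 6.5]
gripper_width: 54.1
grasp_force: 63.9
```

Emit:
send_rows:
  series:
    - [[0,0,-15],[0,0,0],40]
    - [[0,0,-35],[0,0,0],40]
    - [[0,0,-35],[0,0,0],40]
    - [[0,0,-35],[0,0,0],40]
    - [[0,0,0],[0,0,0],40]
    - [[0,0,0],[0,0,0],40]

```text
clock: 32.8
position: [544.6, 328.0, 130.1]
ee_rot: [0.999, -0.048, 0.0, -0.001]
contact_force: [-0.3, -0.1, -1.6]
gripper_width: 53.9
grasp_force: 63.4
```

```bash
python3 - <<'E'
from h import *
to((586.3,-30.4,130),-5.4)
E
```

```text
pos [544.6 328.  130.1] yaw -5.46 tilt 0.11 w 53.9 t 32.8 j6 0.68
 shift now [ 75.6 352.8  -0.5]
 turn -0.001 shift after turn [ 75.2 352.9  -0.5]
```

Emit:
send_rows:
  series:
    - [[9,44,0],[0,0,0],40]
    - [[9,44,0],[0,0,0],40]
    - [[9,44,0],[0,0,0],40]
    - [[9,44,0],[0,0,0],40]
    - [[9,44,0],[0,0,0],40]
    - [[10,44,0],[0,0,0],40]
    - [[10,44,0],[0,0,0],40]
    - [[10,44,0],[0,0,0],40]

```text
clock: 33.6
position: [584.7, -31.5, 127.1]
ee_rot: [0.999, -0.047, -0.002, 0.0]
contact_force: [1.1, -0.1, -1.3]
gripper_width: 53.6
grasp_force: 63.6
```

Emit:
send_rows:
  series:
    - [[0,0,25],[0,0,0],40]
    - [[0,0,25],[0,0,0],40]
    - [[0,0,0],[0,0,0],40]
    - [[0,0,0],[0,0,0],40]

```text
clock: 34.0
position: [585.4, -29.7, 77.9]
ee_rot: [0.999, -0.047, -0.001, 0.001]
contact_force: [-0.1, 0.3, -0.6]
gripper_width: 53.9
grasp_force: 63.7
```

```bash
python3 - <<'E'
from h import *
to((586.3,-30.4,12),-5.4); print(st()['contact_force'])
import pickle
c=camera_info('wrist'); im=get_image('wrist'); pickle.dump((c,im),open('w11.pkl','wb')); big(im,'w11b.png')
E
```

```text
pos [585.4 -29.7  77.9] yaw -5.41 tilt 0.18 w 53.9 t 34.0 j6 1.25
 shift now [ 1.1  0.5 65.9]
 turn -0.0003 shift after turn [ 1.1  0.5 65.9]
[-0.09322204  0.29245132 -0.58761822]
```

View pics/w11b.png

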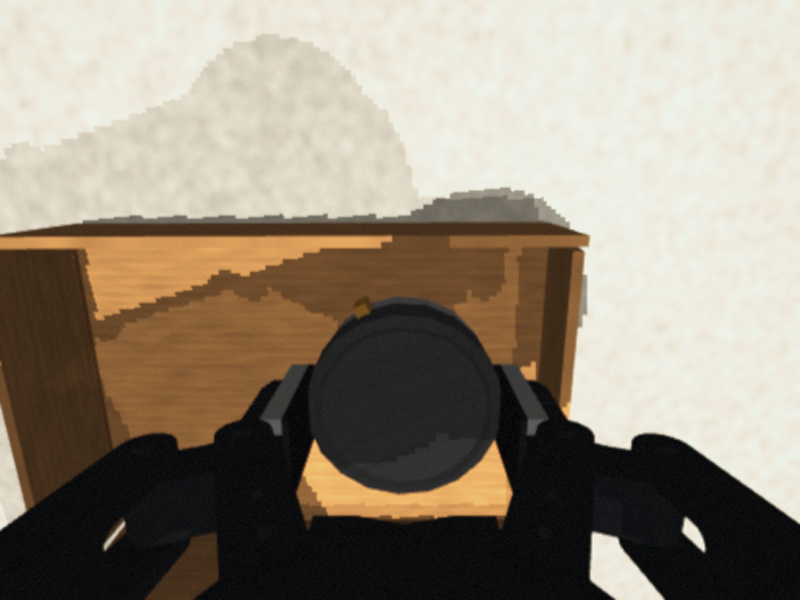

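Emit:
send_rows:
  series:
    - [[1,0,20],[0,0,0],40]
    - [[0,0,20],[0,0,0],40]
    - [[0,0,15],[0,0,0],40]
    - [[0,0,6],[0,0,0],40]
    - [[0,0,0],[0,0,0],40]
    - [[0,0,0],[0,0,0],40]

```text
clock: 34.65
position: [588.2, -29.3, 19.1]
ee_rot: [0.999, -0.047, 0.001, -0.0]
contact_force: [0.4, 0.8, -0.4]
gripper_width: 54.1
grasp_force: 63.7
```

Emit:
send_rows:
  series:
    - [[0,0,4],[0,0,0],40]
    - [[0,0,2],[0,0,0],40]
    - [[0,0,0],[0,0,0],40]
    - [[0,0,0],[0,0,0],40]

```text
clock: 35.05
position: [587.3, -29.6, 12.1]
ee_rot: [0.999, -0.047, 0.0, -0.0]
contact_force: [-0.6, -0.9, -0.4]
gripper_width: 53.8
grasp_force: 63.7
```

Emit:
send_rows:
  series:
    - [[0,0,2],[0,0,0],40]
    - [[0,0,0],[0,0,0],40]
    - [[0,0,0],[0,0,0],40]

```text
clock: 35.35
position: [587.3, -29.6, 11.9]
ee_rot: [0.999, -0.047, 0.0, 0.0]
contact_force: [-3.6, 1.7, 11.2]
gripper_width: 54.0
grasp_force: 64.9
```

Emit:
send_rows:
  series:
    - [[0,0,-0.5],[0,0,0],66]
    - [[0,0,0],[0,0,0],66]
    - [[0,0,0],[0,0,0],66]
    - [[0,0,-15],[0,0,0],66]
    - [[0,0,-35],[0,0,0],66]
    - [[0,0,-45],[0,0,0],66]
    - [[0,0,-45],[0,0,0],66]
    - [[0,0,0],[0,0,0],75]

```text
clock: 36.15
position: [591.6, -29.4, 157.6]
ee_rot: [0.999, -0.047, 0.007, -0.001]
contact_force: [-0.1, -0.5, 0.1]
gripper_width: 74.6
grasp_force: 0.0
```

```bash
python3 - <<'E'
from h import *
to((554.5,418,130),-5.4); print(st()['contact_force'])
c=camera_info('wrist'); im=get_image('wrist'); cv2.imwrite('pics/w12.png',im[:,:,::-1])
for z in(31,):
    uv=proj(c,(587,-30,z)); dep=(np.array(c['R'])@(587,-30,z)+np.array(c['t']).ravel())[2]; rp=310.7*28/dep
    print(uv,rp,[(k,onz(c,k[:2],z)[:2].round(1).tolist()) for k in circ(im,uv,rp*.85,rp*1.12,60)])
E
```

```text
pos [591.6 -29.4 157.6] yaw -5.35 tilt 0.83 w 74.6 t 36.15 j6 1.25
 shift now [ -79.  -441.9   27.5]
 turn 0.0009 shift after turn [ -79.4 -441.8   27.5]
[-0.06814782 -0.47035498  0.13244785]
[260.08511215 193.66058937] 31.16962400783418 [((np.float32(260.8), np.float32(191.5), np.float32(30.9)), [588.9, -30.8])]
```

Emit:
send_rows:
  series:
    - [[-7,-44,0],[0,0,0],75]
    - [[-7,-44,0],[0,0,0],75]
    - [[-7,-44,0],[0,0,0],75]
    - [[-7,-44,0],[0,0,0],75]
    - [[-7,-44,0],[0,0,0],75]
    - [[-8,-44,0],[0,0,0],75]
    - [[-8,-44,0],[0,0,0],75]
    - [[-8,-44,0],[0,0,0],75]

```text
clock: 37.0
position: [560.6, 327.6, 148.3]
ee_rot: [0.999, -0.047, -0.001, 0.001]
contact_force: [0.9, -0.1, -0.4]
gripper_width: 74.8
grasp_force: 0.0
```

Emit:
send_rows:
  series:
    - [[-8,-44,0],[0,0,0],75]
    - [[-8,-44,0],[0,0,0],75]
    - [[0,0,0],[0,0,0],75]
    - [[0,0,0],[0,0,0],75]

```text
clock: 37.4
position: [553.0, 415.9, 147.7]
ee_rot: [0.999, -0.047, -0.001, 0.001]
contact_force: [-0.0, -0.2, -1.0]
gripper_width: 75.0
grasp_force: 0.0
```

```bash
python3 - <<'E'
from h import *
to((554.5,418,12),-5.4); print(st()['contact_force'])
c=camera_info('wrist'); im=get_image('wrist'); cv2.imwrite('pics/w13.png',im[:,:,::-1])
X=(554.5,418,30)
uv=proj(c,X); dep=(np.array(c['R'])@X+np.array(c['t']).ravel())[2]; rp=310.7*28/dep
print(uv,rp,[(k,onz(c,k[:2],30)[:2].round(1).tolist()) for k in circ(im,uv,rp*.85,rp*1.12,60)])
E
```

```text
pos [553.  415.9 147.7] yaw -5.34 tilt 0.24 w 75.0 t 37.4 j6 0.6
 shift now [  1.7  -2.7 135.7]
 turn 0.001 shift after turn [  1.7  -2.7 135.7]
[-0.0289299  -0.21804566 -0.95847806]
[255.55287868 187.42405879] 32.39434735561169 [((np.float32(255.8), np.float32(186.2), np.float32(31.8)), [555.6, 417.7])]
```

Emit:
send_rows:
  series:
    - [[2,-2,30],[0,0,0],75]
    - [[0,0,30],[0,0,0],75]
    - [[0,0,30],[0,0,0],75]
    - [[0,0,25],[0,0,0],75]
    - [[0,0,15],[0,0,0],75]
    - [[0,0,5],[0,0,0],75]
    - [[0,0,0],[0,0,0],75]
    - [[0,0,0],[0,0,0],75]

```text
clock: 38.25
position: [557.2, 417.7, 16.9]
ee_rot: [0.999, -0.047, 0.001, -0.001]
contact_force: [-0.1, -0.3, 0.8]
gripper_width: 75.1
grasp_force: 0.0
```

Emit:
send_rows:
  series:
    - [[0,0,0],[0,0,0],40]
    - [[0,0,0],[0,0,0],40]
    - [[0,0,0],[0,0,0],40]
    - [[0,0,0],[0,0,0],40]
    - [[0,0,0],[0,0,0],40]

```text
clock: 38.75
position: [557.2, 418.1, 17.6]
ee_rot: [0.999, -0.047, 0.001, -0.001]
contact_force: [-1.1, -1.0, 5.2]
gripper_width: 53.4
grasp_force: 63.3
```

Emit:
send_rows:
  series:
    - [[0,0,-15],[0,0,0],40]
    - [[0,0,-35],[0,0,0],40]
    - [[0,0,-35],[0,0,0],40]
    - [[0,0,-35],[0,0,0],40]
    - [[0,0,0],[0,0,0],40]
    - [[0,0,0],[0,0,0],40]

```text
clock: 39.35
position: [556.3, 417.6, 137.0]
ee_rot: [0.999, -0.047, 0.001, -0.001]
contact_force: [-1.3, 1.0, -2.9]
gripper_width: 53.3
grasp_force: 63.2
```

```bash
python3 - <<'E'
from h import *
to((594.3,55.2,130),-5.4); print(st()['contact_force'])
E
```

```text
pos [556.3 417.6 137. ] yaw -5.44 tilt 0.15 w 53.3 t 39.35 j6 0.6
 shift now [ 72.2 357.1   6.2]
 turn -0.0008 shift after turn [ 72.  357.2   6.2]
[-1.30906046  1.02570771 -2.88056233]
```

Emit:
send_rows:
  series:
    - [[9,44,0],[0,0,0],40]
    - [[9,44,0],[0,0,0],40]
    - [[9,45,0],[0,0,0],40]
    - [[9,45,0],[0,0,0],40]
    - [[9,45,0],[0,0,0],40]
    - [[9,45,0],[0,0,0],40]
    - [[9,45,0],[0,0,0],40]
    - [[9,44,0],[0,0,0],40]

```text
clock: 40.15
position: [592.9, 53.0, 133.8]
ee_rot: [0.999, -0.047, -0.002, 0.0]
contact_force: [1.5, -0.7, -1.2]
gripper_width: 53.2
grasp_force: 63.2
```

Emit:
send_rows:
  series:
    - [[0,0,25],[0,0,0],40]
    - [[0,0,25],[0,0,0],40]
    - [[0,0,0],[0,0,0],40]
    - [[0,0,0],[0,0,0],40]

```text
clock: 40.55
position: [593.6, 54.9, 84.5]
ee_rot: [0.999, -0.047, -0.001, 0.001]
contact_force: [-0.3, -0.3, 0.0]
gripper_width: 53.1
grasp_force: 63.4
```

```bash
python3 - <<'E'
from h import *
to((594.3,55.2,19),-5.4); print(st()['contact_force'])
c=camera_info('wrist'); im=get_image('wrist'); cv2.imwrite('pics/w14.png',im[:,:,::-1])
c1=__import__('pickle').load(open('w11.pkl','rb'))[1]; d=cv2.cvtColor(im,cv2.COLOR_RGB2GRAY)[190:310,190:330].mean(),cv2.cvtColor(c1,cv2.COLOR_RGB2GRAY)[190:310,190:330].mean(); print(d, circ(im,(260,250),45,75,80),circ(c1,(260,250),45,75,80))
E
```

```text
pos [593.6  54.9  84.5] yaw -5.41 tilt 0.16 w 53.1 t 40.55 j6 1.11
 shift now [ 0.8 -0.5 65.5]
 turn -0.0002 shift after turn [ 0.8 -0.5 65.5]
[-0.25165758 -0.33271742  0.00565382]
(np.float64(59.00672619047619), np.float64(53.62065476190476)) [(np.float32(251.6), np.float32(253.2), np.float32(53.2))] [(np.float32(259.9), np.float32(250.6), np.float32(58.2))]
```

Emit:
send_rows:
  series:
    - [[0,0,20],[0,0,0],40]
    - [[0,0,20],[0,0,0],40]
    - [[0,0,15],[0,0,0],40]
    - [[0,0,5],[0,0,0],40]
    - [[0,0,0],[0,0,0],40]
    - [[0,0,0],[0,0,0],40]

```text
clock: 41.2
position: [595.2, 55.6, 26.7]
ee_rot: [0.999, -0.047, 0.001, -0.0]
contact_force: [-0.3, -0.3, -0.8]
gripper_width: 53.3
grasp_force: 63.3
```

Emit:
send_rows:
  series:
    - [[0,0,3],[0,0,0],40]
    - [[0,0,2],[0,0,0],40]
    - [[0,0,0],[0,0,0],40]
    - [[0,0,0],[0,0,0],40]

```text
clock: 41.6
position: [594.3, 55.0, 20.5]
ee_rot: [0.999, -0.047, 0.0, 0.0]
contact_force: [0.0, -0.1, -0.3]
gripper_width: 53.7
grasp_force: 63.3
```

Emit:
send_rows:
  series:
    - [[0,0,2],[0,0,0],40]
    - [[0,0,0],[0,0,0],40]
    - [[0,0,0],[0,0,0],40]

```text
clock: 41.9
position: [594.5, 55.1, 18.6]
ee_rot: [0.999, -0.047, 0.0, -0.0]
contact_force: [0.1, -0.2, 0.6]
gripper_width: 53.0
grasp_force: 63.4
```

Emit:
send_rows:
  series:
    - [[0,0,1.5],[0,0,0],40]
    - [[0,0,0],[0,0,0],40]
    - [[0,0,0],[0,0,0],40]

```text
clock: 42.2
position: [594.6, 55.1, 18.6]
ee_rot: [0.999, -0.047, 0.001, -0.0]
contact_force: [-3.5, 0.0, 8.4]
gripper_width: 53.2
grasp_force: 64.4
```

Emit:
send_rows:
  series:
    - [[0,0,0],[0,0,0],66]
    - [[0,0,0],[0,0,0],66]
    - [[0,0,0],[0,0,0],66]
    - [[0,0,-15],[0,0,0],66]
    - [[0,0,-35],[0,0,0],66]
    - [[0,0,-45],[0,0,0],66]
    - [[0,0,-45],[0,0,0],66]
    - [[0,0,0],[0,0,0],72]

```text
clock: 43.0
position: [598.4, 55.9, 164.2]
ee_rot: [0.999, -0.047, 0.007, -0.002]
contact_force: [1.2, 1.5, -0.1]
gripper_width: 71.9
grasp_force: 0.0
```

```bash
python3 - <<'E'
from h import *
to((441.5,337,150),-5.4)
c=camera_info('wrist'); im=get_image('wrist'); cv2.imwrite('pics/w15.png',im[:,:,::-1])
X=(594.5,55,31)
uv=proj(c,X); dep=(np.array(c['R'])@X+np.array(c['t']).ravel())[2]; rp=310.7*28/dep
print(uv,rp,[(k,onz(c,k[:2],31)[:2].round(1).tolist()) for k in circ(im,uv,rp*.85,rp*1.12,60)])
E
```

```text
pos [598.4  55.9 164.2] yaw -5.35 tilt 0.83 w 71.9 t 43.0 j6 1.11
 shift now [-182.6 -265.2   12.8]
 turn 0.0009 shift after turn [-182.9 -265.    12.8]
[260.60259262 191.16963973] 30.492438095707673 [((np.float32(261.5), np.float32(194.4), np.float32(32.4)), [591.4, 54.5])]
```

Emit:
send_rows:
  series:
    - [[-26,-38,0],[0,0,0],72]
    - [[-26,-38,0],[0,0,0],72]
    - [[-26,-38,0],[0,0,0],72]
    - [[-26,-38,0],[0,0,0],72]
    - [[-26,-38,0],[0,0,0],72]
    - [[-26,-38,0],[0,0,0],72]
    - [[-25,-38,0],[0,0,0],72]
    - [[0,0,0],[0,0,0],72]

```text
clock: 43.85
position: [436.7, 340.6, 155.3]
ee_rot: [0.999, -0.044, -0.001, 0.001]
contact_force: [1.1, 0.0, -0.5]
gripper_width: 72.1
grasp_force: 0.0
```

```bash
python3 - <<'E'
from h import *
to((441.5,337,20),-5.4)
c=camera_info('wrist'); im=get_image('wrist'); cv2.imwrite('pics/w16.png',im[:,:,::-1])
for X in((441.5,337,42),(421,453,42)):
    uv=proj(c,X); dep=(np.array(c['R'])@X+np.array(c['t']).ravel())[2]; rp=310.7*25/dep
    print(uv,rp,[(k,onz(c,k[:2],42)[:2].round(1).tolist()) for k in circ(im,uv,rp*.8,rp*1.15,60)])
E
```

```text
pos [436.7 340.6 155.3] yaw -5.09 tilt 0.09 w 72.1 t 43.85 j6 0.53
 shift now [  5.2   3.  135.3]
 turn 0.0054 shift after turn [  5.2   3.  135.3]
[262.16966782 184.61629733] 29.498623449778243 []
[131.75406953 218.90261352] 28.64167466095983 [((np.float32(133.2), np.float32(215.4), np.float32(29.3)), [424.1, 451.1]), ((np.float32(144.1), np.float32(206.4), np.float32(24.9)), [431.3, 440.2])]
```

Emit:
send_rows:
  series:
    - [[5,3,30],[0,0,0.005],74]
    - [[0,0,30],[0,0,0],74]
    - [[0,0,30],[0,0,0],74]
    - [[0,0,25],[0,0,0],74]
    - [[0,0,15],[0,0,0],74]
    - [[0,0,5],[0,0,0],74]
    - [[0,0,0],[0,0,0],74]
    - [[0,0,0],[0,0,0],74]

```text
clock: 44.7
position: [444.4, 333.4, 22.3]
ee_rot: [0.999, -0.05, 0.0, -0.0]
contact_force: [0.2, 0.6, -0.7]
gripper_width: 74.1
grasp_force: 0.0
```

Emit:
send_rows:
  series:
    - [[0,0,0],[0,0,0],35]
    - [[0,0,0],[0,0,0],35]
    - [[0,0,0],[0,0,0],35]
    - [[0,0,0],[0,0,0],35]
    - [[0,0,0],[0,0,0],35]

```text
clock: 45.2
position: [444.7, 334.5, 23.4]
ee_rot: [0.999, -0.05, 0.001, -0.001]
contact_force: [-0.4, -0.3, 6.2]
gripper_width: 47.8
grasp_force: 62.2
```

Emit:
send_rows:
  series:
    - [[0,0,-15],[0,0,0],35]
    - [[0,0,-35],[0,0,0],35]
    - [[0,0,-35],[0,0,0],35]
    - [[0,0,-35],[0,0,0],35]
    - [[0,0,0],[0,0,0],35]
    - [[0,0,0],[0,0,0],35]

```text
clock: 45.8
position: [443.5, 333.5, 142.4]
ee_rot: [0.999, -0.05, 0.0, -0.001]
contact_force: [-0.3, -0.6, -2.7]
gripper_width: 47.8
grasp_force: 62.2
```

```bash
python3 - <<'E'
from h import *
to((514.6,-23.6,140),-5.4); print(st()['contact_force'])
E
```

```text
pos [443.5 333.5 142.4] yaw -5.74 tilt 0.09 w 47.8 t 45.8 j6 0.53
 shift now [106.5 348.2   1.8]
 turn -0.006 shift after turn [104.4 348.8   1.8]
[-0.34247967 -0.6120725  -2.68563632]
```

Emit:
send_rows:
  series:
    - [[13,43,0],[0,0,-0.006],35]
    - [[13,44,0],[0,0,0],35]
    - [[13,44,0],[0,0,0],35]
    - [[13,44,0],[0,0,0],35]
    - [[13,44,0],[0,0,0],35]
    - [[13,44,0],[0,0,0],35]
    - [[13,43,0],[0,0,0],35]
    - [[13,43,0],[0,0,0],35]

```text
clock: 46.6
position: [513.1, -25.7, 140.0]
ee_rot: [0.999, -0.047, -0.002, 0.0]
contact_force: [1.6, 0.5, -1.2]
gripper_width: 48.0
grasp_force: 62.3
```

Emit:
send_rows:
  series:
    - [[0,0,25],[0,0,0],35]
    - [[0,0,25],[0,0,0],35]
    - [[0,0,0],[0,0,0],35]
    - [[0,0,0],[0,0,0],35]

```text
clock: 47.0
position: [513.7, -23.9, 90.9]
ee_rot: [0.999, -0.047, -0.002, 0.001]
contact_force: [0.2, -0.3, -0.8]
gripper_width: 47.8
grasp_force: 62.4
```

```bash
python3 - <<'E'
from h import *
to((514.6,-23.6,24),-5.4); print(st()['contact_force'])
E
```

```text
pos [513.7 -23.9  90.9] yaw -5.35 tilt 0.19 w 47.8 t 47.0 j6 1.21
 shift now [ 1.1 -0.5 66.9]
 turn 0.0008 shift after turn [ 1.1 -0.5 66.9]
[ 0.2358424  -0.26345968 -0.79943864]
```

Emit:
send_rows:
  series:
    - [[3,0,20],[0,0,0],35]
    - [[0,0,20],[0,0,0],35]
    - [[0,0,15],[0,0,0],35]
    - [[0,0,6],[0,0,0],35]
    - [[0,0,0],[0,0,0],35]
    - [[0,0,0],[0,0,0],35]

```text
clock: 47.6
position: [518.4, -23.6, 31.9]
ee_rot: [0.999, -0.046, 0.001, -0.0]
contact_force: [0.1, 0.8, -1.1]
gripper_width: 48.0
grasp_force: 62.4
```

Emit:
send_rows:
  series:
    - [[0,0,2],[0,0,0],35]
    - [[0,0,2],[0,0,0],35]
    - [[0,0,0],[0,0,0],35]
    - [[0,0,0],[0,0,0],35]

```text
clock: 48.0
position: [517.5, -24.0, 27.0]
ee_rot: [0.999, -0.047, 0.0, -0.0]
contact_force: [-0.7, 0.5, -1.2]
gripper_width: 47.9
grasp_force: 62.4
```

Emit:
send_rows:
  series:
    - [[0,0,2],[0,0,0],35]
    - [[0,0,1],[0,0,0],35]
    - [[0,0,0],[0,0,0],35]
    - [[0,0,0],[0,0,0],35]

```text
clock: 48.4
position: [517.6, -24.0, 24.5]
ee_rot: [0.999, -0.047, 0.0, 0.0]
contact_force: [-2.2, -0.2, 6.5]
gripper_width: 47.8
grasp_force: 63.1
```

Emit:
send_rows:
  series:
    - [[0,0,0],[0,0,0],60]
    - [[0,0,0],[0,0,0],60]
    - [[0,0,0],[0,0,0],60]
    - [[0,0,-15],[0,0,0],60]
    - [[0,0,-35],[0,0,0],60]
    - [[0,0,-45],[0,0,0],60]
    - [[0,0,-45],[0,0,0],60]
    - [[0,0,0],[0,0,0],74]

```text
clock: 49.2
position: [521.7, -23.5, 170.5]
ee_rot: [0.999, -0.046, 0.007, -0.001]
contact_force: [0.4, -0.3, 0.0]
gripper_width: 72.7
grasp_force: 0.0
```

```bash
python3 - <<'E'
from h import *
to((423.5,451.5,150),-5.4)
c=camera_info('wrist'); im=get_image('wrist'); cv2.imwrite('pics/w17.png',im[:,:,::-1])
X=(515,-24,43)
uv=proj(c,X); dep=(np.array(c['R'])@X+np.array(c['t']).ravel())[2]; rp=310.7*25/dep
print(uv,rp,[(k,onz(c,k[:2],43)[:2].round(1).tolist()) for k in circ(im,uv,rp*.85,rp*1.12,60)])
E
```

```text
pos [521.7 -23.5 170.5] yaw -5.29 tilt 0.82 w 72.7 t 49.2 j6 1.21
 shift now [-141.9 -463.8   19.9]
 turn 0.0019 shift after turn [-142.8 -463.5   19.9]
[260.28992923 195.71215719] 27.69067923229409 [((np.float32(260.0), np.float32(195.0), np.float32(27.3)), [515.7, -23.8])]
```

Emit:
send_rows:
  series:
    - [[-12,-42,0],[0,0,0],74]
    - [[-12,-42,0],[0,0,0],74]
    - [[-12,-42,0],[0,0,0],74]
    - [[-13,-42,0],[0,0,0],74]
    - [[-13,-42,0],[0,0,0],74]
    - [[-13,-42,0],[0,0,0],74]
    - [[-13,-42,0],[0,0,0],74]
    - [[-13,-42,0],[0,0,0],74]

```text
clock: 50.05
position: [447.1, 321.1, 162.2]
ee_rot: [0.999, -0.047, -0.001, 0.001]
contact_force: [-0.3, -0.0, 0.0]
gripper_width: 74.4
grasp_force: 0.0
```

Emit:
send_rows:
  series:
    - [[-13,-43,0],[0,0,0],74]
    - [[-13,-43,0],[0,0,0],74]
    - [[-13,-42,0],[0,0,0],74]
    - [[0,0,0],[0,0,0],74]
    - [[0,0,0],[0,0,0],74]

```text
clock: 50.55
position: [420.5, 451.0, 161.6]
ee_rot: [0.999, -0.046, -0.001, 0.002]
contact_force: [-0.3, -0.2, 0.6]
gripper_width: 74.2
grasp_force: 0.0
```

```bash
python3 - <<'E'
from h import *
to((423.5,451.5,20),-5.4)
c=camera_info('wrist'); im=get_image('wrist'); cv2.imwrite('pics/w18.png',im[:,:,::-1])
for X in((423.5,451.5,42),):
    uv=proj(c,X); dep=(np.array(c['R'])@X+np.array(c['t']).ravel())[2]; rp=310.7*25/dep
    print(uv,rp,[(k,onz(c,k[:2],42)[:2].round(1).tolist()) for k in circ(im,uv,rp*.8,rp*1.15,60)])
E
```

```text
pos [420.5 451.  161.6] yaw -5.3 tilt 0.23 w 74.2 t 50.55 j6 0.4
 shift now [  3.2  -1.2 141.6]
 turn 0.0017 shift after turn [  3.2  -1.2 141.6]
[257.24054663 185.19875976] 28.774536957904786 []
```

```bash
python3 - <<'E'
from h import *
g=cv2.cvtColor(cv2.imread('pics/w18.png'),cv2.COLOR_BGR2GRAY)
s=g[120:250:4,190:330:3]
for i,r in enumerate(s): print(120+4*i,''.join(' .:-=+*#%@'[min(9,int(v)//26)] for v in r))
print(g[150:220:10,230:290:6])
E
```

```text
120 %%%%%%%%%%%%%%%: . .. ........                 
124 %%%%%%%%%%%%%%%:...  .... ..                   
128 %%%%%%%%%%%%%%%:... ....                       
132 %%%%%%%%%%%%%%%:.....  ..                      
136 %%%%%%%%%%%%%%%:...  ...                       
140 %%%%%%%%%%%%%%%:.. .....                       
144 %%%%%%%%%%%%%%%:......                         
148 %%%%%%%%%%%%%%%:. ....                         
152 %%%%%%%%%%%%%%%:...                            
156 %%%%%%%%++=+##=..  .::::.                      
160 %%%%%%%#=======. ::.    .::                    
164 %%%%%%%+++*++==..          .:                  
168 %%%%%%%+****+==      ...   . .                 
172 %%%%%%%%+*+++=     ..........                  
176 %%%%%%%%+++++-  ..............                 
180 %%%%%%%@*+++#...  .............                
184 %%%%%%@@@@@@%      ............                
188 %%%%%@@@@@@@%    .  ...........                
192 %%%%%@@@@@@@@    . .  . .......                
196 %%%%%@@@@@@@@:..   ............                
200 %%%%@@@@@@@@@#....  ..  .. ...                .
204 %%%%
[... 217 characters left out ...]
@@+***++******+***++***+++*++#@@@@
224 %%%%%%%%%%%@@@#******+**+*+*++*******++++*@@@@@
228 %%%%@%%%%%%%%%===*********++***++***++++*#@@@@@
232 %%%%%%%%%%%%%+=======++*++*++++++********@@@@@@
236 -==*%%%%%%%#===============+=*+++*+*****@@@@@@@
240 . .-=#%%%%#=====================++++*++*@@@@@@@
244 . ...=#%%%+===========================+%@@@@@@@
248 -:.. .=#%%+===========================#%%%%%@@%
[[226  26  25  27  19  12  13  16  15  12]
 [120  11  66  20  11  23  79  19  18  16]
 [119  17  18  20  32  31  29  29  20  19]
 [ 26  25  28  33  30  30  31  31  32  13]
 [ 23  25  25  24  27  29  29  30  26  18]
 [ 72  44  35  24  24  26  26  27  27  18]
 [244  28  22  21  24  23  26  15  18  19]]
```

Emit:
send_rows:
  series:
    - [[2,-2,30],[0,0,0],76]
    - [[0,0,30],[0,0,0],76]
    - [[0,0,30],[0,0,0],76]
    - [[0,0,25],[0,0,0],76]
    - [[0,0,20],[0,0,0],76]
    - [[0,0,6],[0,0,0],76]
    - [[0,0,0],[0,0,0],76]
    - [[0,0,0],[0,0,0],76]

```text
clock: 51.4
position: [424.4, 452.9, 24.0]
ee_rot: [0.999, -0.047, 0.0, -0.001]
contact_force: [-0.2, -0.4, 0.6]
gripper_width: 76.1
grasp_force: 0.0
```

Emit:
send_rows:
  series:
    - [[0,0,0],[0,0,0],35]
    - [[0,0,0],[0,0,0],35]
    - [[0,0,0],[0,0,0],35]
    - [[0,0,0],[0,0,0],35]
    - [[0,0,0],[0,0,0],35]

```text
clock: 51.9
position: [424.4, 453.8, 24.7]
ee_rot: [0.999, -0.047, 0.001, -0.001]
contact_force: [-1.0, 0.2, 5.9]
gripper_width: 47.7
grasp_force: 62.3
```

Emit:
send_rows:
  series:
    - [[0,0,-15],[0,0,0],35]
    - [[0,0,-35],[0,0,0],35]
    - [[0,0,-35],[0,0,0],35]
    - [[0,0,-35],[0,0,0],35]
    - [[0,0,0],[0,0,0],35]
    - [[0,0,0],[0,0,0],35]

```text
clock: 52.5
position: [423.4, 452.9, 143.4]
ee_rot: [0.999, -0.047, -0.0, -0.001]
contact_force: [0.0, -0.0, -1.9]
gripper_width: 47.6
grasp_force: 62.1
```

```bash
python3 - <<'E'
from h import *
to((522.7,62,140),-5.4); print(st()['contact_force'])
E
```

```text
pos [423.4 452.9 143.4] yaw -5.4 tilt 0.09 w 47.6 t 52.5 j6 0.4
 shift now [135.6 379.8   2.8]
 turn 0.0001 shift after turn [135.7 379.8   2.8]
[ 0.02966959 -0.00231126 -1.88871042]
```

Emit:
send_rows:
  series:
    - [[15,42,0],[0,0,0],35]
    - [[15,42,0],[0,0,0],35]
    - [[15,42,0],[0,0,0],35]
    - [[15,42,0],[0,0,0],35]
    - [[15,42,0],[0,0,0],35]
    - [[15,42,0],[0,0,0],35]
    - [[15,42,0],[0,0,0],35]
    - [[15,42,0],[0,0,0],35]

```text
clock: 53.3
position: [510.6, 104.9, 141.0]
ee_rot: [0.999, -0.047, -0.002, 0.001]
contact_force: [1.7, 0.8, -1.5]
gripper_width: 47.8
grasp_force: 62.2
```

Emit:
send_rows:
  series:
    - [[16,43,0],[0,0,0],35]
    - [[0,0,25],[0,0,0],35]
    - [[0,0,25],[0,0,0],35]
    - [[0,0,0],[0,0,0],35]
    - [[0,0,0],[0,0,0],35]

```text
clock: 53.8
position: [523.0, 62.5, 91.9]
ee_rot: [0.999, -0.047, -0.001, 0.001]
contact_force: [-0.7, -0.7, -0.7]
gripper_width: 48.1
grasp_force: 62.3
```

```bash
python3 - <<'E'
from h import *
to((522.7,62,25.5),-5.4); print(st()['contact_force'])
E
```

```text
pos [523.   62.5  91.9] yaw -5.36 tilt 0.18 w 48.1 t 53.8 j6 1.05
 shift now [-0.   0.4 66.4]
 turn 0.0008 shift after turn [-0.   0.4 66.4]
[-0.72271153 -0.7333008  -0.68483024]
```

Emit:
send_rows:
  series:
    - [[0,0,20],[0,0,0],35]
    - [[0,0,20],[0,0,0],35]
    - [[0,0,15],[0,0,0],35]
    - [[0,0,5],[0,0,0],35]
    - [[0,0,0],[0,0,0],35]
    - [[0,0,0],[0,0,0],35]

```text
clock: 54.4
position: [524.5, 63.4, 34.0]
ee_rot: [0.999, -0.046, 0.001, -0.0]
contact_force: [0.7, -0.5, -0.8]
gripper_width: 48.2
grasp_force: 62.3
```

Emit:
send_rows:
  series:
    - [[0,0,3],[0,0,0],35]
    - [[0,0,2],[0,0,0],35]
    - [[0,0,1],[0,0,0],35]
    - [[0,0,0],[0,0,0],35]
    - [[0,0,0],[0,0,0],35]

```text
clock: 54.9
position: [523.7, 62.8, 26.9]
ee_rot: [0.999, -0.047, 0.0, 0.0]
contact_force: [-0.0, -0.4, -0.6]
gripper_width: 47.9
grasp_force: 62.3
```

Emit:
send_rows:
  series:
    - [[0,0,2],[0,0,0],35]
    - [[0,0,0.5],[0,0,0],35]
    - [[0,0,0],[0,0,0],35]
    - [[0,0,0],[0,0,0],35]

```text
clock: 55.3
position: [524.0, 62.9, 25.6]
ee_rot: [0.999, -0.047, 0.0, -0.0]
contact_force: [-1.7, -0.5, 7.9]
gripper_width: 47.8
grasp_force: 63.3
```

Emit:
send_rows:
  series:
    - [[0,0,0],[0,0,0],60]
    - [[0,0,0],[0,0,0],60]
    - [[0,0,0],[0,0,0],60]
    - [[0,0,-15],[0,0,0],60]
    - [[0,0,-35],[0,0,0],60]
    - [[0,0,-45],[0,0,0],60]
    - [[0,0,-45],[0,0,0],60]
    - [[0,0,-45],[0,0,0],60]

```text
clock: 56.1
position: [523.2, 62.6, 211.0]
ee_rot: [0.999, -0.047, -0.0, 0.0]
contact_force: [1.3, 0.1, -0.3]
gripper_width: 60.1
grasp_force: 0.0
```

Emit:
send_rows:
  series:
    - [[0,23,-30],[0,0,0],60]
    - [[0,23,0],[0,0,0],60]
    - [[0,0,0],[0,0,0],60]
    - [[0,0,0],[0,0,0],60]

```text
clock: 56.5
position: [519.0, 16.7, 238.9]
ee_rot: [0.999, -0.047, -0.0, -0.0]
contact_force: [0.3, 0.0, -0.5]
gripper_width: 60.2
grasp_force: 0.0
```

```bash
python3 - <<'E'
from h import *
to((554,16,240),-5.4)
c=camera_info('wrist'); im=get_image('wrist'); cv2.imwrite('pics/w19.png',im[:,:,::-1])
for X,r in(((588,-30.5,31),28),((592.5,55,31),28),((515,-24,43),25),((522,62,43),25)):
    uv=proj(c,X); dep=(np.array(c['R'])@X+np.array(c['t']).ravel())[2]; rp=310.7*r/dep
    print(uv.round(),rp.round(1),[(k,onz(c,k[:2],X[2])[:2].round(1).tolist()) for k in circ(im,uv,rp*.85,rp*1.15,45)])
C=np.array([554.5,15.8,5]);a=np.radians(-5.4);ex=np.array([np.cos(a),np.sin(a),0]);ey=np.array([-np.sin(a),np.cos(a),0]);z=np.array([0,0,1])
def p(d,l,hx,th,s): return proj(c,C+hx*d+50*(np.cos(th)*d+np.sin(th)*z)+s*l).round(0).tolist()
for th in (1.4,1.5,1.57,1.65,1.72): print(th,'near',p(-ex,ey,75,th,-100),p(-ex,ey,75,th,100),'far',p(ex,ey,75,th,-100),p(ex,ey,75,th,100),'right',p(-ey,ex,105,th,0),'left',p(ey,ex,105,th,0))
g=cv2.cvtColor(im,cv2.COLOR_RGB2GRAY)
for i in range(60,300,5): print(i,''.join(' .:-=+*#%@'[min(9,int(v)//26)] for v in g[i,100:420:3]))
E
```

```text
pos [519.   16.7 238.9] yaw -5.44 tilt 0.04 w 60.2 t 56.5 j6 1.13
 shift now [34.9 -2.6 -1.1]
 turn -0.0007 shift after turn [34.9 -2.6 -1.1]
[296. 103.] 25.8 [((np.float32(293.9), np.float32(103.0), np.float32(26.0)), [588.4, -28.4])]
[217. 107.] 25.8 [((np.float32(217.8), np.float32(105.6), np.float32(26.1)), [593.6, 54.1])]
[295. 172.] 22.5 [((np.float32(295.8), np.float32(172.5), np.float32(21.9)), [514.3, -24.4])]
[218. 173.] 22.5 [((np.float32(217.8), np.float32(172.0), np.float32(23.3)), [523.0, 61.7])]
1.4 near [346.0, 216.0] [167.0, 216.0] far [359.0, 54.0] [153.0, 54.0] right [365.0, 140.0] left [147.0, 141.0]
1.5 near [347.0, 212.0] [166.0, 212.0] far [359.0, 59.0] [153.0, 59.0] right [360.0, 140.0] left [152.0, 141.0]
1.57 near [347.0, 209.0] [166.0, 209.0] far [358.0, 63.0] [154.0, 63.0] right [357.0, 140.0] left [155.0, 141.0]
1.65 near [347.0, 206.0] [166.0, 206.0] far [358.0, 67.0] [154.0, 67.0] right [353.0, 140.0] left [159.0, 141.0]
1.72 near [347.0, 202.0] [165.0, 203.0] far [357.0, 71.0] [155.0, 71.0] right [350.0, 140.0] left [163.0, 141.0]
60 %%%%%%%%%#%%%%%%%*
[... 4616 characters left out ...]
+++=+%%%%%%%%%%%%%%%%%%%#        .....   %%%%%%%%%%%%%%%%=
270    ==%%%######*:   .::::        .-==+====+======+=+===+%%%%%%%%%%%%%%%%%%#         ::::    +#%%%%%%%%%%%%%%
275     :=%%%%+           ::        -#==============+=++====%%%%%%%%%%%%%%%%%%        .::          :%%%%%#%%%%%
280    . =#%%.            ..        ###=++=+=+==========++===%%%%%%%%%%%%%%%%%+        .             +%%#%%%%%*
285    ..+%%*                      +###*==========+===+=====+=#%%%%%%%%%%%%%%%%.                     :*#%%%%%- 
290                               :#####*====--===============+#%%%%%%%%%%%%%%%#                            .  
295                               #######+=-:...:-==============+%%%%%#%%%%%%%%%=
```

```bash
python3 - <<'E'
from h import *
im=get_image('top'); t=camera_info('top'); a=cv2.imread('pics/top0.png')[:,:,::-1].copy()
hsv=cv2.cvtColor(im,cv2.COLOR_RGB2HSV); print([ (proj(t,X).round().astype(int).tolist(),im[tuple(proj(t,X).round().astype(int)[::-1])].tolist()) for X in((546,-322,45),(480,-324,50),(500,-400,7))])
d=(np.abs(im.astype(int)-a).max(2)>45).astype(np.uint8); d=cv2.morphologyEx(d,cv2.MORPH_OPEN,np.ones((3,3)))
for s in cv2.connectedComponentsWithStats(d)[2][1:]:
    if s[4]>25: print(s)
E
```

```text
[([371, 179], [170, 136, 79]), ([374, 200], [168, 134, 77]), ([394, 195], [143, 90, 44])]
[ 217  126   80   74 3247]
[208 151   7  15  77]
[296 161  16  36 488]
[364 162   6   8  37]
[162 167  26  47 529]
[362 173   5  18  57]
[367 172  10  16 151]
[ 214  176   80   85 2428]
[369 194   6   9  54]
[296 197  14  11 138]
[ 206  259  101  125 4241]
[249 263  24   5 111]
[200 266   4   9  31]
[  64  277  162   94 6441]
[202 276   5  12  40]
[   5  289   59   38 1253]
[211 311   7  15  48]
[226 330  13  10  95]
[225 342   9  12  61]
[282 344  10   7  53]
[297 347  18  37 334]
[234 348   7  15  73]
[181 373  26  11 137]
[217 372  23  12 186]
```

```bash
python3 -c "
from h import *
print(job_done())"
```

```text
the job is handed in; nothing more can be done
None
```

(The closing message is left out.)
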